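# Turn a print block over with a spring clip and set it on the inking rails

## Task

The wood-mounted lino block lies carved face down on the short wooden rest at the left: stand it on end in the spring clip and let go, then take it from the opposite side of the clip and lay it carved face up, lengthwise and centred, on the long inking rails at the right, about a finger's width short of the steel end stop. Let go of it there, then push it gently along the rails by its end until it butts squarely against the stop. Leave the other things on the bench where they are.

Things in the scene. Friction and masses are not known exactly. Their poses are not given: they have to be found in the camera images.
- block_center (a point): centre of the loose print block: flat wooden bar 45 (its x) x 130 (y) x 20 mm (z), about 0.09 kg, dark carved lino relief on its -z face, plain wood on its +z face. At the start it lies carved face down (z axis up) along the rest. Its two ends are alike; either may go down in the clip.
- rest_top (a point): fixed rest at the left (+y) of the bench: two wooden battens along its y, 120 mm long, 35 high, 34 over their outsides, so the block overhangs them by 5 mm on each long side and fingers can reach down beside it; base board 60 x 130 x 5 mm. The point is midway between the battens, level with their tops, 40 mm above the bench.
- clip_seat (a point): fixed spring clip near mid-bench, open upward. The point is mid-slot on the slot's floor, 12 mm above the bench, where the block's lower end comes to stand; z up. Two flat steel jaws, 36 mm wide along its x, close along its y on the block's broad faces, each sprung on its own. All above the clip's 80 x 130 x 12 mm base plate is 36 mm wide, so fingers on the block's 45 mm wide sides clear it.
- clip_mouth (a point): mouth of the clip, mid-slot, 58 mm above the slot floor, at the top of the flared lips (about 34 mm apart there). Empty jaws stand 16 mm apart, flat from 2 to 34 mm above the floor; they open to 52 mm and press the 20 mm block with about 3 N each. Lower the block on end straight down to the floor (under about 15 N); let go, it stays upright, 72 mm of it above the lips.
- bed_top (a point): fixed inking rails at the right (-y) of the bench: two wooden battens along its y, 180 mm long, 35 high, 34 over their outsides, on a 60 x 190 x 5 mm board. The point is midway between them, half-way along, level with their tops, 40 mm above the bench. A steel stop closes the -y end, away from the clip; the other end is open.
- bed_stop (a point): middle of the face of the steel end stop of the inking rails that the block butts against (it faces the bed's +y): 84 mm to -y of bed_top; the stop is 36 mm wide and rises 10 mm above the rail tops; the point is 5 mm above them.
- tape: roll of green tape lying flat, 90 mm across, 25 high; origin at its underside. Stays where it is.
- glue: small white glue bottle standing, 28 mm across, 95 high; origin at its underside. Stays where it is.
- tin: low bare-metal ink tin, 80 mm across, 55 high; origin at its underside. Stays where it is.
- tub: white tub with lid, 100 mm across, 90 high; origin at its underside. Stays where it is.
- pencil: flat yellow carpenter's pencil lying, 170 x 12 x 7 mm (its x axis along it); origin at its underside. Stays where it is.
- folder: white bone folder (thin flat strip) lying, 140 x 22 x 4 mm (its x axis along it); origin at its underside. Stays where it is.
- brayer: hand ink roller lying: black roller 90 mm wide and 36 mm thick at its +x end, dark wooden handle to -x, 165 mm long in all; origin at its underside. Stays where it is.
Not all that is in view belongs to the job. Leave any red look-alike of the part that bears bed_top alone.

How it is judged:
On the way, in this order (a step that is already met when the one before it is completed fails the run):
1. the block stands on end on the floor of the clip, upright within 0.12 rad, held by the jaws alone (robot not touching it) (horizontal distance between block_center and clip_seat below 0.012 m and z of block_center in the frame of clip_seat between 0.055 and 0.072 m and angle between the y axis of block_center and the z axis of clip_seat, either way round below 0.12 rad and contact force between each of the fingers, the arm and block below 0.1 N), for 0.2 s.
2. the block lies carved face up on the inking rails, centred within 9 mm, let go, with at least 5 mm left to the stop (angle between block_center's own z axis and vertical above 3.02 rad and x of block_center in the frame of bed_top between -0.009 and 0.009 m and z of block_center in the frame of bed_top between 0.006 and 0.014 m and angle between the y axis of block_center and the y axis of bed_top, either way round below 0.12 rad and contact force between each of the fingers, the arm and block below 0.1 N and y of block_center in the frame of bed_stop above 0.07 m), for 0.2 s.
At the end, for the whole second after the job is handed in: the block lies at rest, carved face up (flat within 0.12 rad), on the inking rails, centred across them within 9 mm and along them within 0.12 rad, its end within 3 mm of the steel stop, let go (angle between block_center's own z axis and vertical above 3.02 rad and x of block_center in the frame of bed_top between -0.009 and 0.009 m and z of block_center in the frame of bed_top between 0.006 and 0.014 m and angle between the y axis of block_center and the y axis of bed_top, either way round below 0.12 rad and contact force between each of the fingers, the arm and block below 0.1 N and y of block_center in the frame of bed_stop between 0.06 and 0.068 m and linear speed of block below 0.01 m/s); the robot touches nothing.
It fails at once if another thing on the bench is moved by more than 25 mm (distance of any of tape, glue, tin, tub, pencil, folder, brayer from where it was at the start of the episode above 0.025 m).
It fails at once if the block is dropped or rammed onto the inking rails or the stop (over 60 N) (contact force between block and bed above 60 N).
It also fails if it takes over 66 s, if anything falls off the work surface, if the arm or the gripper's body presses on something with over 40 N, if the wrist force passes 120 N, or if a joint passes its speed limit or range.

## Robot

A 6-joint arm with a two-finger parallel gripper is mounted at the origin on the work surface. World frame = base frame: x ahead of the robot, y to its left, z up, the work surface at z = 0. Lengths are in m, angles in rad, forces in N, time in s.
With the tool pointing down it reaches from about 0.35 to 0.975 m from the base axis. Payload 4.9 kg.
Tool frame: the origin (TCP) lies midway between the tips of the shut fingers; the grasp point (between the pads) lies ctrl.grip_depth behind it (ctrl.grip_depth is the distance from the TCP to the grasp point, in m); y points along the fingers, z is the direction in which the jaws open and shut, and the axes are right-handed (so a half turn about y gives the same grasp; the last joint's range is limited). The gripper opens to 85 mm and grips with 20 to 120 N. Pads are 22 mm wide; open, the fingers measure 114 mm over their backs; the gripper's body (76 mm by 85 mm) begins 54 mm behind the grasp point. The pads swing forward as they close: fully open they stand 13 mm farther back than shut.
Start: joints at [-1.453, 0.053, 1.613, -0, 1.476, -0.119], TCP at [0.147, -0.608, 0.231] pointing down, gripper open.
Joint ranges: [-3.01, 3.01], [-1.01, 2.22], [0.06, 2.58], [-1.02, 4.17], [0.09, 2.62], [-3.14, 3.14]. Speed limits (rad/s): [2.57, 2.57, 3.14, 3.14, 3.14, 3.14].

## Interface

Orientations are given as a rotation vector (axis times angle).
In Python, from station import ctrl gives the robot as it stands.
- The arm moves only by the tool jog_arm, never from a script. Its argument "moves" is a list of rows, each a list of 6 numbers: the shift along the tool's x, y, z in mm, then the turn, a rotation vector about the tool's x, y, z in rad. In form: [[x, y, z, wx, wy, wz], ...]. A call has 1 to 12 rows; each row shifts and turns the commanded pose from where the row before left it, along the tool's axes as they then stand; what a row does not reach is not made up. A row lasts 1/10 s, in which the tool goes at most 50 mm and 8.59 degrees, less where a joint would pass 70% of its speed; a pose out of reach is approached as far as the arm can. A call is refused whole if a number of a shift passes 50 or a number of a turn 0.15, either way. A call with a gripper value outside its range is refused whole. "grip" is the finger opening in mm, from 0 to 85.4, set as the call begins (left out, the last holds). The fingers move at their own pace and stop on an object; "grip_force" is the grip in N (left out, the last holds). Time passes only in rows, so rows that do not move let the fingers close. It gives the time, the measured TCP pose, the force and the opening at its end, in the units of the state.
- ctrl.get_obs(): the state, without advancing time (a new reading comes with each control period).
- ctrl.get_image(name): name is "scene" or "top" or "wrist"; returns the picture (384x512x3 uint8, red, green, blue); there is no depth.
- ctrl.camera_params(name): a dict with "fx", "fy", "cx", "cy" (pixels), "D" ([k1, k2, p1, p2, k3] as OpenCV has them; the pictures are not rectified), "pose" (4x4, takes a point from camera to world coordinates); the wrist camera has in their place "T_tool_cam" (4x4, takes a point from camera to tool coordinates, whose origin is the TCP and whose axes are the tool frame's). Camera axes: x right, y up, looking along -z (the intrinsics and any distortion apply to the point x, -y, -z); pixel columns grow to the right and rows downward; lengths in m; the calibration is good to about 2 mm. A picture is of the moment at which its call begins: read the wrist's pose just before it. camera_params takes no time and is no camera call.
- ctrl.finish_job(): hands the job in, once; it reports no verdict.
The state is a dict: "t": time; "q": joint angles; "dq": joint speeds; "effort": joint torques, N m; "tool_pos": TCP position; "tool_rot": TCP orientation; "contact_force": force on the tool from outside, world axes, zero at the start; "wrist_torque": the same for the moment, N m; "opening": finger opening in m.
Only numpy, scipy, OpenCV 4.12 (cv2) and the standard library are available. Lean on these libraries where they do the work, as an engineer would, in place of code of your own. Each camera call takes 0.05 s, during which the arm holds its last target. There are 200 camera calls.

## Working session

There is one attempt and no reset: what is moved stays moved. The work goes in short steps, Python scripts to look and compute and a tool call to move; the robot and the scene stay as the last step left them, time stands still between calls to the robot, and variables do not carry over. Pictures are saved under pics/ and viewed, about 8 in all and at most 12, crops included, and the job is handed in when it is done.

Besides the shell and the picture viewer there is one more tool, called after "Emit:" as name([rows], argument=value, ...), one row to a line, values as JSON. jog_arm: Moves the arm, as the interface text tells. Its arguments: {"type":"object","properties":{"moves":{"type":"array","items":{"type":"array","items":{"type":"number"}}},"grip":{"type":"number"},"grip_force":{"type":"number"}},"required":["moves"]}

```bash
mkdir -p pics; ls; python3 - <<'E'
from station import ctrl
import cv2,numpy as np
np.set_printoptions(precision=4,suppress=True)
print(ctrl.get_obs(), ctrl.grip_depth)
for n in("top","scene"):
    im=ctrl.get_image(n); np.save(f"pics/{n}0.npy",im)
    cv2.imwrite(f"pics/{n}0.png",cv2.resize(im[:,:,::-1],(800,600),interpolation=cv2.INTER_CUBIC))
    print(n,ctrl.camera_params(n))
print(ctrl.camera_params("wrist"))
E
```

```text
pics
{'t': 0.0, 'q': array([-1.453 ,  0.0533,  1.6143, -0.    ,  1.476 , -0.119 ]), 'dq': array([ 0.0019, -0.002 , -0.0011,  0.0004, -0.0004,  0.0018]), 'effort': array([ -0.0009, -39.3678, -37.0178,  -0.0002,   0.007 ,   0.    ]), 'tool_pos': array([ 0.1466, -0.6069,  0.2301]), 'tool_rot': array([-0.2494,  2.0979, -2.0936]), 'contact_force': array([-0.4465, -1.0186,  0.0597]), 'wrist_torque': array([-0.0333,  0.0573,  0.0221]), 'opening': 0.08548795364233588} 0.0187
top {'fx': 379.36258693494176, 'fy': 379.36258693494176, 'cx': 256.9260638016516, 'cy': 193.88538938847415, 'D': array([-0.0482,  0.    ,  0.    ,  0.    ,  0.    ]), 'pose': array([[-0.009 ,  0.997 , -0.0769,  0.4041],
       [-0.9997, -0.0072,  0.0241, -0.0518],
       [ 0.0235,  0.0771,  0.9967,  1.144 ],
       [ 0.    ,  0.    ,  0.    ,  1.    ]])}
scene {'fx': 468.4218880384521, 'fy': 468.4218880384521, 'cx': 247.0282048615649, 'cy': 194.05363557695557, 'D': array([-0.1728,  0.    ,  0.    ,  0.    ,  0.    ]), 'pose': array([[ 0.3067, -0.6936,  0.6518,  1.3215],
       [ 0.9517,  0.2113, -0.2229, -0.3539],
       [ 0.0169,  0.6887,  0.7249,  0.9814],
       [ 0.    ,  0.    ,  0.    ,  1.    ]])}
{'fx': 305.58986164423277, 'fy': 305.58986164423277, 'cx': 256.83026863569665, 'cy': 196.80353318605506, 'D': array([-0.0441,  0.    ,  0.    ,  0.    ,  0.    ]), 'T_tool_cam': array([[-0.0007, -0.9535, -0.3013, -0.0766],
       [-0.0017,  0.3013, -0.9535, -0.142 ],
       [ 1.    , -0.0002, -0.0019,  0.0007],
       [ 0.    ,  0.    ,  0.    ,  1.    ]])}
```

View pics/top0.png

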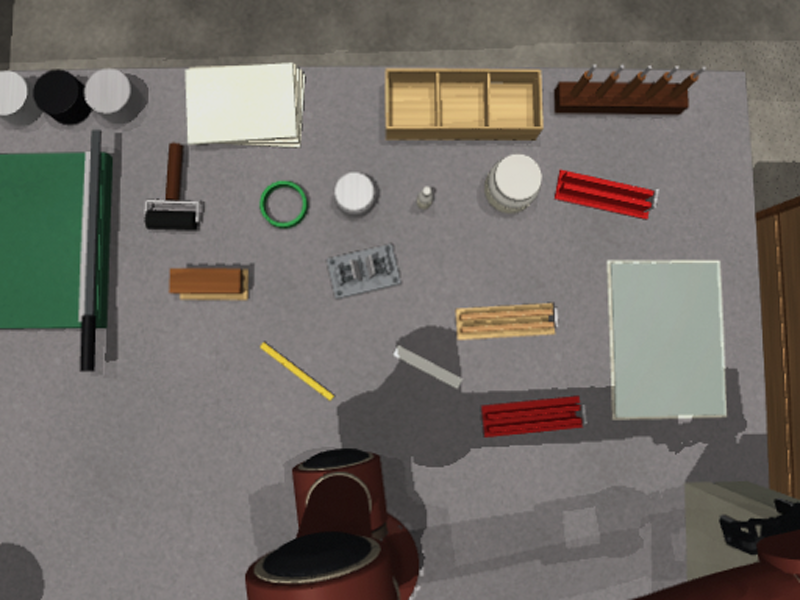

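View pics/scene0.png

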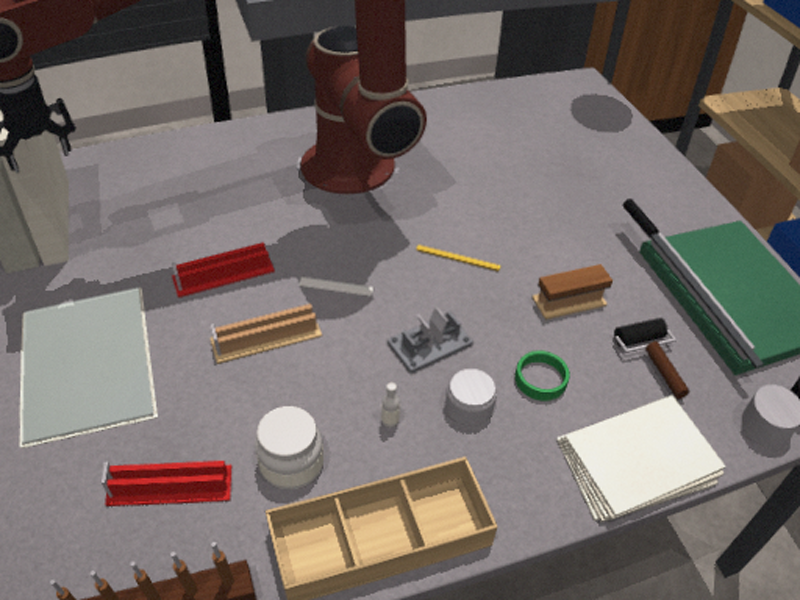

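The top view shows three rail-like parts: red at (606,194), red at (531,416), and natural wood at (507,320), with a steel stop at its right end. The wooden one fits bed_top, since the red ones are the look-alikes. The block is at (206,281) on the rest and the clip is at (365,270). I'll confirm with one enlarged crop and measure.

```bash
cat > h.py <<'E'
import numpy as np,cv2
from scipy.spatial.transform import Rotation as R
from station import ctrl
np.set_printoptions(precision=4,suppress=True)
def rays(name,px,pose=None):
    c=ctrl.camera_params(name); K=np.array([[c['fx'],0,c['cx']],[0,c['fy'],c['cy']],[0,0,1]])
    u=cv2.undistortPoints(np.asarray(px,float).reshape(-1,1,2),K,c['D'])[:,0]
    d=np.c_[u[:,0],-u[:,1],-np.ones(len(u))]
    P=c['pose'] if pose is None else pose
    return P[:3,3],d@P[:3,:3].T
def onz(name,px,z,pose=None):
    o,d=rays(name,px,pose); return o+d*((z-o[2])/d[:,2])[:,None]
def proj(name,X,pose=None):
    c=ctrl.camera_params(name); P=c['pose'] if pose is None else pose
    K=np.array([[c['fx'],0,c['cx']],[0,c['fy'],c['cy']],[0,0,1]])
    p=(np.atleast_2d(X)-P[:3,3])@P[:3,:3]
    return cv2.projectPoints(p*[1,-1,-1],np.zeros(3),np.zeros(3),K,c['D'])[0][:,0]
def shot():
    o=ctrl.get_obs(); T=np.eye(4); T[:3,:3]=R.from_rotvec(o['tool_rot']).as_matrix(); T[:3,3]=o['tool_pos']
    return ctrl.get_image("wrist"), T@ctrl.camera_params("wrist")['T_tool_cam']
def rect(xy):
    (c,s,a)=cv2.minAreaRect((np.asarray(xy)[:,:2]*1000).astype(np.float32))
    if s[0]<s[1]: a+=90; s=s[::-1]
    return np.array(c)/1000,np.array(s),(a+90)%180-90   # angle of long axis, deg
def step(target_pos,target_R):
    "shift (mm) in tool axes and rotvec from present pose"
    o=ctrl.get_obs(); A=R.from_rotvec(o['tool_rot'])
    return A.inv().apply(np.array(target_pos)-o['tool_pos'])*1000,(A.inv()*target_R).as_rotvec()
E
python3 - <<'E'
from h import *
im=np.load("pics/top0.npy"); hsv=cv2.cvtColor(im,cv2.COLOR_RGB2HSV)
S=.64
def blob(box,f,nm,z):
    x0,y0,x1,y1=[int(v*S) for v in box]; m=np.zeros(im.shape[:2],np.uint8); m[y0:y1,x0:x1]=f[y0:y1,x0:x1]*255
    cs,_=cv2.findContours(m,cv2.RETR_EXTERNAL,cv2.CHAIN_APPROX_NONE); c=max(cs,key=cv2.contourArea)[:,0]
    print(nm,len(cs),rect(onz("top",c,z)))
    return m
H,Sa,V=[hsv[...,i].astype(int) for i in range(3)]
wood=(H<30)&(Sa>60)&(V>60)
for n,p in(("block",(206,281)),("board",(222,297)),("bed",(507,311)),("clip",(345,290)),("bench",(300,300))): print(n,hsv[int(p[1]*S),int(p[0]*S)])
m1=blob((150,250,260,310),(H<14)&(Sa>110),"block",.06)
m2=blob((440,290,580,350),wood,"bed",.02)
bench=np.median(im[180:200,180:200].reshape(-1,3),0)
m3=blob((320,235,410,305),(Sa<60)&(np.abs(hsv[...,0].astype(int)-105)<25)&(Sa>14),"clip",.012)
t=[]
for (cx,cy),m in(((131,180),m1),((233,173),m3),((325,205),m2)):
    a=im[cy-30:cy+30,cx-35:cx+35,::-1]; b=cv2.cvtColor(m[cy-30:cy+30,cx-35:cx+35],cv2.COLOR_GRAY2BGR)
    t.append(cv2.resize(np.vstack([a,b]),None,fx=3.8,fy=3.8*1,interpolation=cv2.INTER_CUBIC))
cv2.imwrite("pics/crop.png",np.hstack(t))
E
```

```text
block [ 12 172 123]
board [ 18 118 166]
bed [ 18 116 181]
clip [102  10 130]
bench [  0   8 127]
block 1 (array([0.5317, 0.2825]), array([132.2283,  43.3166]), 89.55692291259766)
bed 1 (array([ 0.4552, -0.2751]), array([187.9132,  60.7595]), -87.20906209945679)
clip 10 (array([0.5596, 0.0281]), array([14.2241,  4.7887]), -71.73765182495117)
```

View pics/crop.png

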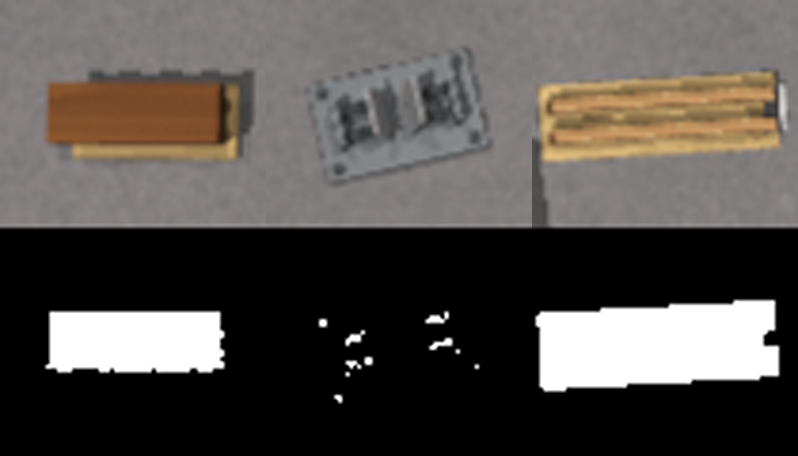

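```bash
python3 - <<'E'
from h import *
o=ctrl.get_obs(); A=R.from_rotvec(o['tool_rot']).as_matrix(); print(A); 
z=A[:,2]; print("yaw z",np.arctan2(z[1],z[0]))
uv=np.array([[307,88],[470,47],[491,147],[330,184.]]); px=np.c_[198+(uv[:,0]-266)/3.8,143+uv[:,1]/3.8]-.4
P=onz("top",px,.012); print(P,rect(P))
# step for view pose above bed: keep orientation
print(step([0.42,-0.30,0.30],R.from_matrix(A)))
E
```

```text
[[-0.9721 -0.0002  0.2346]
 [-0.2346  0.0018 -0.9721]
 [-0.0002 -1.     -0.0018]]
yaw z -1.334001487320006
[[ 0.5773  0.0659  0.012 ]
 [ 0.6094 -0.0632  0.012 ]
 [ 0.5294 -0.0792  0.012 ]
 [ 0.5009  0.0478  0.012 ]] (array([ 0.5543, -0.0079]), array([133.0819,  81.5129]), -76.60717296600342)
(array([-337.8524,  -69.3055, -234.4116]), array([ 0., -0.,  0.]))
```

Emit:
jog_arm([
  [-36,-6,-29,0,0,0],
  [-36,-6,-29,0,0,0],
  [-36,-6,-29,0,0,0],
  [-36,-6,-29,0,0,0],
  [-36,-6,-29,0,0,0],
  [-36,-6,-29,0,0,0],
  [-36,-6,-29,0,0,0],
  [-36,-6,-29,0,0,0],
  [-36,-6,-29,0,0,0],
  [-36,-6,-29,0,0,0],
  [-36,-6,-29,0,0,0],
])

```text
t: 1.2
tool_pos: [0.4573, -0.2027, 0.2972]
tool_rot: [-0.25, 2.096, -2.096]
contact_force: [0.8, -0.4, -0.6]
opening: 0.0855
```

Emit:
jog_arm([
  [0,0,0,0,-0.148,0],
  [0,0,0,0,-0.148,0],
  [0,0,0,0,-0.148,0],
  [0,0,0,0,-0.148,0],
  [0,0,0,0,-0.148,0],
  [0,0,0,0,-0.148,0],
  [0,0,0,0,-0.148,0],
  [0,0,0,0,-0.148,0],
  [0,0,0,0,-0.15,0],
  [0,0,0,0,0,0],
  [0,0,0,0,0,0],
])

```text
t: 2.3
tool_pos: [0.4566, -0.2044, 0.2969]
tool_rot: [-1.208, 1.212, -1.211]
contact_force: [-0.8, 0.0, 0.3]
opening: 0.0853
```

```bash
cat >> h.py <<'E'
def log():
    import json; o=ctrl.get_obs()
    open("log.jsonl","a").write(json.dumps([list(map(float,o[k])) for k in("q","tool_pos","tool_rot")])+"\n")
    A=R.from_rotvec(o['tool_rot']).as_matrix()
    print("t",o['t'],"q",o['q'],"pos",o['tool_pos'],"F",o['contact_force'],"op",o['opening']); print("axes x,y,z:",A.T.ravel())
E
python3 - <<'E'
from h import *
log(); im,P=shot(); np.savez("pics/bed.npz",im=im,P=P)
cv2.imwrite("pics/bed.png",cv2.resize(im[:,:,::-1],(800,600),interpolation=cv2.INTER_CUBIC))
E
```

```text
t 2.3 q [-0.5699 -0.2812  1.812  -0.      1.6115 -0.5668] pos [ 0.4566 -0.2044  0.2969] F [-0.7728  0.0024  0.3231] op 0.0852790016251237
axes x,y,z: [-0.0031 -1.     -0.0003 -0.0006  0.0003 -1.      1.     -0.0031 -0.0006]
```

View pics/bed.png

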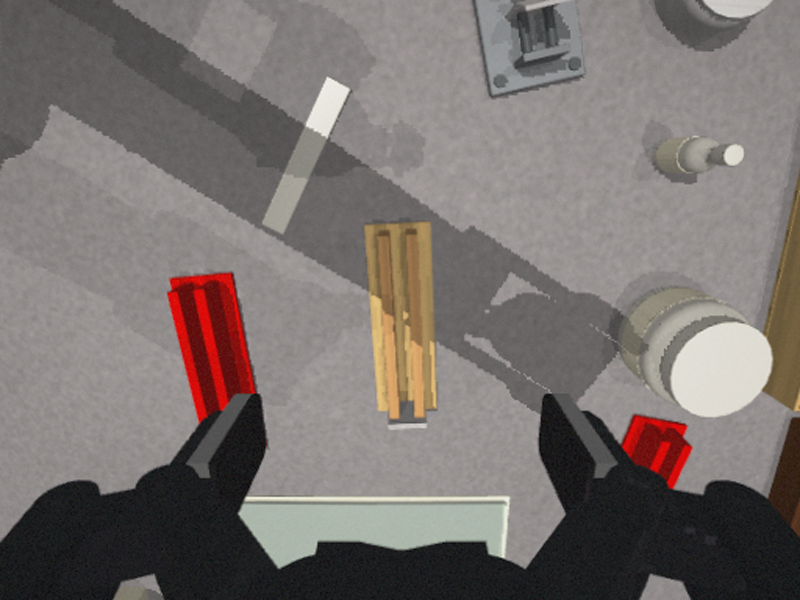

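Emit:
jog_arm([
  [-40,0,10,0,0,0],
  [-40,0,10,0,0,0],
  [-40,0,10,0,0,0],
  [-40,0,10,0,0,0],
  [-40,0,10,0,0,0],
  [-40,0,10,0,0,0],
  [-40,0,10,0,0,0],
  [-40,0,10,0,0,0],
  [0,0,0,0,0,0],
  [0,0,0,0,0,0],
])

```text
t: 3.35
tool_pos: [0.5366, 0.1161, 0.297]
tool_rot: [-1.21, 1.209, -1.209]
contact_force: [0.3, 0.3, 0.0]
opening: 0.0854
```

```bash
python3 - <<'E'
from h import *
log(); im,P=shot(); np.savez("pics/clip.npz",im=im,P=P)
cv2.imwrite("pics/clip.png",cv2.resize(im[:,:,::-1],(800,600),interpolation=cv2.INTER_CUBIC))
d=np.load("pics/bed.npz"); im,Pb=d['im'],d['P']; hsv=cv2.cvtColor(im,cv2.COLOR_RGB2HSV).astype(int)
wood=(hsv[...,0]>8)&(hsv[...,0]<30)&(hsv[...,1]>70)
L=[];Rr=[]
for r in range(150,235):
    c=np.flatnonzero(wood[r,225:290])+225
    if len(c)>20: L.append([c[0]-.5,r]); Rr.append([c[-1]+.5,r])
E=[]
for c in range(238,272):
    r=np.flatnonzero(wood[125:200,c])+125; E.append([c,r[0]-.5])
def line(px,z):
    X=onz("wrist",px,z,Pb)[:,:2].astype(np.float32); vx,vy,x,y=cv2.fitLine(X,cv2.DIST_HUBER,0,.01,.01).ravel(); return np.array([x,y]),np.array([vx,vy])
for n,px in(("L",L),("R",Rr),("E",E)):
    p,v=line(px,.005); print(n,p,v,np.degrees(np.arctan2(v[1],v[0])),np.ptp(onz("wrist",px,.005,Pb)[:,:2],axis=0))
# stop: bottom edge of steel cols (388..427)/800 row 428/600
print("stop top back corners",onz("wrist",np.array([[388,428],[427,428]])*.64,.05,Pb))
E
```

```text
t 3.35 q [ 0.0778 -0.1592  1.7084 -0.0005  1.5931  0.0772] pos [0.5366 0.1161 0.297 ] F [0.3419 0.2538 0.0077] op 0.08538989347591411
axes x,y,z: [ 0.0005 -1.      0.0006 -0.0008 -0.0006 -1.      1.      0.0005 -0.0008]
L [ 0.4257 -0.2595] [ 0.0486 -0.9988] -87.21302 [0.0075 0.1304]
R [ 0.486  -0.2596] [ 0.0544 -0.9985] -86.88076 [0.0068 0.1304]
E [ 0.4552 -0.1849] [0.9992 0.0411] 2.352887 [0.0466 0.0027]
stop top back corners [[ 0.4437 -0.3696  0.05  ]
 [ 0.48   -0.3697  0.05  ]]
```

View pics/clip.png

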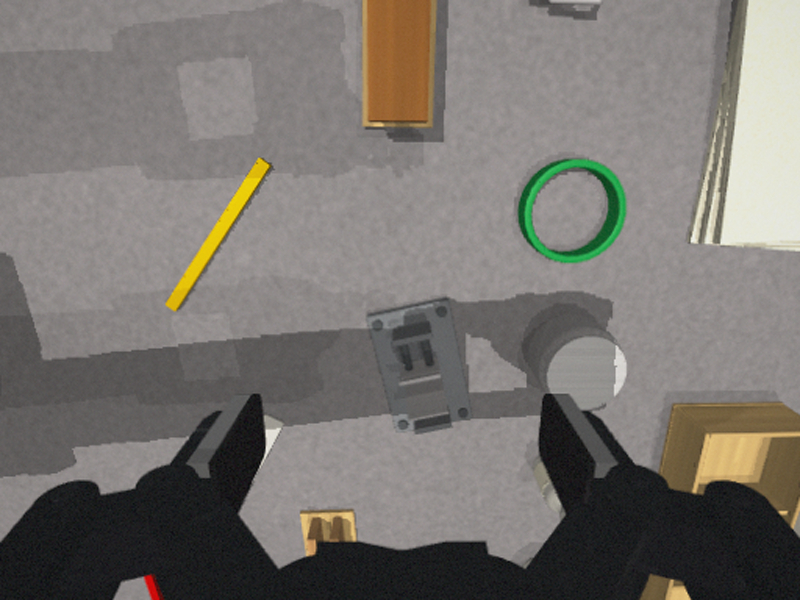

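Emit:
jog_arm([
  [-40,0,0,0,0,0],
  [-40,0,0,0,0,0],
  [-40,0,0,0,0,0],
  [-40,0,0,0,0,0],
  [-20,0,0,0,0,0],
  [0,0,0,0,0,0],
  [0,0,0,0,0,0],
])

```text
t: 4.1
tool_pos: [0.537, 0.2941, 0.2972]
tool_rot: [-1.209, 1.21, -1.211]
contact_force: [-0.7, -0.2, 0.1]
opening: 0.0853
```

```bash
python3 - <<'E'
from h import *
log(); im,P=shot(); np.savez("pics/blk.npz",im=im,P=P)
d=np.load("pics/clip.npz"); ic,Pc=d['im'],d['P']
a=cv2.resize(ic[180:290,215:325,::-1],(440,440),interpolation=cv2.INTER_CUBIC)
b=im[60:280,180:360,::-1]; b=cv2.resize(b,(360,440),interpolation=cv2.INTER_CUBIC)
cv2.imwrite("pics/c2.png",np.hstack([a,b]))
hsv=cv2.cvtColor(im,cv2.COLOR_RGB2HSV).astype(int)
m=((hsv[...,0]<14)&(hsv[...,1]>130)).astype(np.uint8); cs,_=cv2.findContours(m,0,1); c=max(cs,key=cv2.contourArea)[:,0]
print("block",rect(onz("wrist",c,.06,P)),c.min(0),c.max(0))
uv=np.array([[368,314],[451,298],[469,412],[397,432.]])*.64
X=onz("wrist",uv,.012,Pc); print("plate",X,rect(X))
E
```

```text
t 4.1 q [ 0.38   -0.0075  1.5652 -0.0007  1.5844  0.3816] pos [0.537  0.2941 0.2972] F [-0.7111 -0.1541  0.0918] op 0.08534637135398727
axes x,y,z: [-0.0016 -1.      0.0008 -0.0002 -0.0008 -1.      1.     -0.0016 -0.0002]
block (array([0.7336, 0.3593]), array([105.8673,  22.1651]), -2.1622543334960938) [376  99] [460 121]
plate [[ 0.5051  0.0499  0.012 ]
 [ 0.5829  0.0658  0.012 ]
 [ 0.6052 -0.0545  0.012 ]
 [ 0.5323 -0.0778  0.012 ]] (array([ 0.5575, -0.0057]), array([130.5852,  79.3371]), -78.0062427520752)
```

View pics/c2.png

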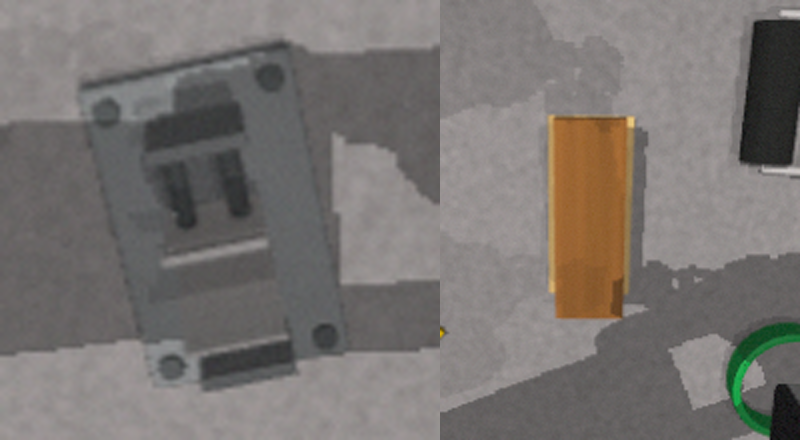

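```bash
python3 - <<'E'
from h import *
d=np.load("pics/blk.npz"); im,P=d['im'],d['P']; hsv=cv2.cvtColor(im,cv2.COLOR_RGB2HSV).astype(int)
for u,v in((590-440,200),(552-440,200),(631-440,200),(590-440,119),(590-440,310)): print(hsv[60+v//2,180+u//2],end=' ')
for s in(140,160,180):
    m=np.zeros(im.shape[:2],np.uint8); m[105:230,225:285]=((hsv[...,0]<17)&(hsv[...,1]>s))[105:230,225:285]
    cs,_=cv2.findContours(m,0,1); c=max(cs,key=cv2.contourArea)[:,0]; print("\nblock",s,rect(onz("wrist",c,.06,P)),c.min(0),c.max(0))
d=np.load("pics/clip.npz"); ic,Pc=d['im'],d['P']
b=np.array([[105,112],[270,76],[170,368],[325,335.]])/4+[215,180]-.4
X=onz("wrist",b,.012,Pc); print("bolts",X)
c=X.mean(0); y=(X[0]+X[1]-X[2]-X[3])[:2]; y/=np.linalg.norm(y); x=(X[1]+X[3]-X[0]-X[2])[:2];print("c",c,"yaw deg",np.degrees(np.arctan2(-y[0],y[1])),np.degrees(np.arctan2(x[1],x[0])))
ex=np.array([y[1],-y[0]])
for z in(.07,):
  for off in(-.065,-.052,-.04,-.017,0,.017,.04,.052):
    q=[np.r_[c[:2]+off*y+k*.018*ex,z] for k in(-1,1)]
    print(z,off,((proj("wrist",np.array(q),Pc)-[215,180])*4).ravel())
E
```

```text
[ 15 172 148] [ 18 125 181] [ 19 105 136] [ 13 160 110] [ 15 175 140] 
block 140 (array([0.5341, 0.2841]), array([128.9965,  44.6669]), 88.94941711425781) [237 119] [273 218]

block 160 (array([0.5341, 0.2841]), array([128.3777,  43.6169]), 89.8125) [237 119] [272 218]

block 180 (array([0.5425, 0.2228]), array([0., 0.]), 0.0) [261 216] [261 216]
bolts [[ 0.5128  0.0396  0.012 ]
 [ 0.5737  0.0537  0.012 ]
 [ 0.5371 -0.0688  0.012 ]
 [ 0.5983 -0.0539  0.012 ]]
c [ 0.5555 -0.0074  0.012 ] yaw deg 12.766913591494951 13.369286543772564
0.07 -0.065 [211.2297 468.0763 310.7405 448.9545]
0.07 -0.052 [203.5462 437.6748 303.9883 418.2013]
0.07 -0.04 [196.3185 409.0637 297.6299 389.2569]
0.07 -0.017 [182.093  352.717  285.0969 332.2476]
0.07 0 [171.256  309.7604 275.5327 288.7802]
0.07 0.017 [160.137  265.6584 265.7051 244.1491]
0.07 0.04 [144.6327 204.116  251.9769 181.8604]
0.07 0.052 [136.3281 171.1295 244.612  148.4703]
```

Emit:
jog_arm([
  [0,0,0,0,0,0.131],
  [0,0,0,0,0,0.131],
])

```text
t: 4.35
tool_pos: [0.5372, 0.2948, 0.2983]
tool_rot: [-1.008, 1.323, -1.012]
contact_force: [1.1, -1.4, -0.6]
opening: 0.0849
```

```bash
python3 -c "
from h import *
log()"
```

```text
t 4.35 q [ 0.2625 -0.0808  1.6506  0.2577  1.5011  0.2543] pos [0.5372 0.2948 0.2983] F [ 1.1419 -1.4293 -0.5655] op 0.08490226275146516
axes x,y,z: [-0.0004 -0.9646 -0.2638  0.0023  0.2638 -0.9646  1.     -0.001   0.0021]
```

Emit:
jog_arm([
  [0,0,0,0,0,0.131],
  [0,0,0,0,0,0.131],
  [0,0,0,0,0,0],
])

```text
t: 4.65
tool_pos: [0.5368, 0.2913, 0.2952]
tool_rot: [-0.813, 1.418, -0.82]
contact_force: [0.6, -0.5, -0.9]
opening: 0.0851
```

```bash
cat >> h.py <<'E'
B0=np.array([.5335,.2838]); yawB=-.008; seat=np.array([.5558,-.0072,.012]); yawC=.229; bed=np.array([.4568,-.280,.04]); yawD=.0515
# arm model, fitted: p=[d1,a1,L1,L2,e,L3,off_shoulder,off_wrist,s3,s5]
def fk(q,p,s3=1,s5=-1):
    d1,a1,L1,L2,e,L3,o1,o2=p
    Rz=lambda a:R.from_euler('z',a); Ry=lambda a:R.from_euler('y',a); X=np.array([1,0,0.]);Y=np.array([0,1.,0]);Z=np.array([0,0,1.])
    A=Rz(q[0]); pos=d1*Z+A.apply(a1*X)
    A=A*Ry(q[1]); pos=pos+A.apply(L1*Z+o1*Y)
    A=A*Ry(q[2]); pos=pos+A.apply(L2*Z+e*X)      # forearm along local z
    A=A*Rz(s3*q[3]); pos=pos+A.apply(o2*Y)
    A=A*Ry(q[4]); A=A*Rz(s5*q[5]*-1); pos=pos+A.apply(L3*Z)
    # tool: y=local z, tool z = local -x at q5=0,tool x = y x z
    M=A.as_matrix(); return pos,M
E
python3 - <<'E'
from h import *
import json
from scipy.optimize import least_squares
log()
D=[json.loads(l) for l in open("log.jsonl")]+[[[-1.453,.0533,1.6143,0,1.476,-.119],[.1466,-.6069,.2301],[-.2494,2.0979,-2.0936]]]
for s3 in(1,-1):
    def f(p): return np.concatenate([fk(d[0],p,s3)[0]-d[1] for d in D])
    s=least_squares(f,[.3,0,.4,.4,0,.3,.04,.03]); print(s3,s.x,np.abs(s.fun).max())
    for d in D[-3:-1]:
        M=fk(d[0],s.x,s3)[1]; T=R.from_rotvec(d[2]).as_matrix(); print((M.T@T).round(2).tolist())
E
```

```text
t 4.65 q [ 0.1421 -0.1224  1.7397  0.5206  1.4591  0.1074] pos [0.5368 0.2913 0.2952] F [ 0.5683 -0.5449 -0.8692] op 0.08510297581343881
axes x,y,z: [-0.0072 -0.8663 -0.4994  0.0006  0.4995 -0.8663  1.     -0.0065 -0.0031]
1 [0.2381 0.     0.4264 0.6099 0.0959 0.2795 0.0742 0.    ] 4.403514446207901e-05
[[-0.0, -0.0, -1.0], [-1.0, 0.0, 0.0], [0.0, 1.0, -0.0]]
[[-0.0, -0.0, -1.0], [-1.0, 0.0, 0.0], [0.0, 1.0, -0.0]]
-1 [-0.3516  0.0334  0.3855  0.5824 -0.0209 -0.2318  0.2075 -0.131 ] 0.024746372477367773
[[0.07, 0.11, -0.99], [-0.88, 0.48, -0.0], [0.47, 0.87, 0.13]]
[[0.15, 0.04, -0.99], [-0.51, 0.86, -0.04], [0.85, 0.51, 0.15]]
```

```bash
cat >> h.py <<'E'
PM=np.array([.2381,0,.4264,.6099,.0959,.2795,.0742,0]); Q=np.array([[0,0,-1],[-1,0,0],[0,1.,0]])
LO=np.array([-3.01,-1.01,.06,-1.02,.09,-3.14]);HI=np.array([3.01,2.22,2.58,4.17,2.62,3.14])
def ik(pos,M,q0):
    from scipy.optimize import least_squares
    def f(q):
        p,m=fk(q,PM); return np.r_[(p-pos)*5,R.from_matrix(M.T@m@Q).as_rotvec()]
    best=None
    for s in [q0]+[np.clip(q0+np.random.default_rng(i).normal(0,.5,6),LO+.01,HI-.01) for i in range(4)]:
        r=least_squares(f,np.clip(s,LO+.001,HI-.001),bounds=(LO,HI))
        if best is None or r.cost<best.cost-1e-9: best=r
        if best.cost<1e-8: break
    return best.x,np.sqrt(2*best.cost)
def tool(yaw,pitch):
    "tool z = yawed x; pitch: 0 = down, + leans so tool points to +y' "
    return (R.from_euler('z',yaw)*R.from_euler('x',pitch)).as_matrix()@np.array([[0,0,1],[-1,0,0],[0,-1,0.]])
E
python3 - <<'E'
from h import *
dep=.021; h=.035
q0=ctrl.get_obs()['q']
def show(n,G,yaw,pit,q):
    M=tool(yaw,pit); pos=np.array(G)+dep*M[:,1]; x,e=ik(pos,M,q); print(n,x,"err%.4f"%e,pos); return x
def yv(a): return np.array([-np.sin(a),np.cos(a),0])
for sch in("A","B"):
  for tau in np.radians((20,30,40)):
    s=1 if sch=="A" else -1
    print(sch,np.degrees(tau))
    q=q0
    G=np.r_[B0,.05]-s*h*yv(yawB)
    q=show("grasp",G,yawB,s*tau,q); q=show("lift",G+[0,0,.12],yawB,s*tau,q)
    for f in(.33,.66): q=show("rot",[.55,.12,.25],0.1,s*(tau-f*np.pi/2),q)
    C=seat+[0,0,.1]
    q=show("above",C+[0,0,.08],yawC,s*(tau-np.pi/2),q); q=show("in",C,yawC,s*(tau-np.pi/2),q)
    q=show("back",C-.12*tool(yawC,s*(tau-np.pi/2))[:,1],yawC,s*(tau-np.pi/2),q)
    q=show("over",C+[0,0,.2],yawC,0,q)
    q=show("back2",C-.12*tool(yawC,s*(np.pi/2-tau))[:,1],yawC,s*(np.pi/2-tau),q)
    q=show("in2",C,yawC,s*(np.pi/2-tau),q); q=show("up2",C+[0,0,.12],yawC,s*(np.pi/2-tau),q)
    D=bed+[0,0,.01]+(.016+s*h)*yv(yawD)
    q=show("bed up",D+[0,0,.1],yawD,-s*tau,q); q=show("bed",D,yawD,-s*tau,q)
E
```

```text
A 20.0
grasp [ 0.1587  0.1303  1.923   0.3963  1.0629 -0.0235] err0.0000 [0.5333 0.256  0.0303]
lift [ 0.1587 -0.0298  1.8641  0.3613  1.2666  0.0645] err0.0000 [0.5333 0.256  0.1503]
rot [ 0.1602 -0.0751  1.7495 -0.1697  1.4788  0.0768] err0.0000 [0.5504 0.1165 0.2293]
rot [ 0.3649  0.0482  1.721  -0.6594  1.5814  0.3294] err0.0000 [0.5513 0.1067 0.2338]
above [ 0.257   0.099   1.8798 -1.02    1.4573  0.3695] err0.2188 [ 0.5603 -0.0264  0.1848]
in [ 0.2586  0.2427  1.8748 -1.02    1.4155  0.4907] err0.2359 [ 0.5603 -0.0264  0.1048]
back [ 0.4722  0.255   1.8263 -1.02    1.601   0.5639] err0.1317 [0.5347 0.0834 0.1459]
over [-0.1468 -0.1411  1.7018 -0.      1.5809 -0.3758] err0.0000 [ 0.5558 -0.0072  0.291 ]
back2 [-0.6091  0.5501  1.4876  0.7924  2.0599 -0.8276] err0.0000 [ 0.5769 -0.0978  0.1459]
in2 [-0.4927  0.4807  1.673   0.844   1.9072 -0.8447] err0.0000 [0.5513 0.012  0.1048]
up2 [-0.4927  0.3055  1.6625  0.9037  2.0266 -0.6904] err0.0000 [0.5513 0.012  0.2248]
bed up [-0.4616 -0.2228  2.0742 -0.3348  1.1356 -0.3945] err0.0000 [ 0.4545 -0.2362  0.1303]
bed [-0.4616 -0.0669  2
[... 5229 characters left out ...]
  1.7355  0.6513  1.6969 -0.7915] err0.0000 [0.5521 0.0085 0.0985]
back [-0.5444  0.3227  1.576   0.6121  1.8751 -0.7812] err0.0000 [ 0.573  -0.0811  0.1756]
over [-0.1468 -0.1411  1.7018 -0.      1.5809 -0.3758] err0.0000 [ 0.5558 -0.0072  0.291 ]
back2 [ 0.3793  0.0524  1.8859 -0.8684  1.4466  0.3767] err0.0000 [0.5386 0.0667 0.1756]
in2 [ 0.2116  0.1273  1.9565 -0.945   1.2376  0.398 ] err0.0000 [ 0.5595 -0.0229  0.0985]
up2 [ 0.2116 -0.044   1.9041 -0.8964  1.3734  0.2136] err0.0000 [ 0.5595 -0.0229  0.2185]
bed up [-0.8968  0.2732  1.6502  0.3949  1.7982 -0.9744] err0.0000 [ 0.4571 -0.2855  0.1339]
bed [-0.8968  0.4074  1.6737  0.3855  1.6524 -1.0351] err0.0000 [ 0.4571 -0.2855  0.0339]
```

```bash
cat >> h.py <<'E'
def go(pos,M,n=1):
    "print steps: shift in current tool axes, rotation, each /n"
    s,w=step(pos,R.from_matrix(M)); print("shift",s.round(1),"rot",w.round(4),"| /n",(s/n).round(2),(w/n).round(4))
E
python3 -c "
from h import *
M=tool(yawB,np.radians(40)); g=np.array([.5333,.2623,.0339]); go(g-.1*M[:,1],M,6); A=R.from_rotvec(ctrl.get_obs()['tool_rot']).as_matrix();print(A.T@M)"
```

```text
shift [173.1 113.4  -2.8] rot [ 0.0034 -0.0006  0.1752] | /n [28.85 18.89 -0.47] [ 0.0006 -0.0001  0.0292]
[[ 0.9847 -0.1743 -0.0003]
 [ 0.1743  0.9847 -0.0034]
 [ 0.0009  0.0033  1.    ]]
```

Emit:
jog_arm([
  [29,19,-0.5,0,0,0],
  [29,19,-0.5,0,0,0],
  [29,19,-0.5,0,0,0],
  [29,19,-0.5,0,0,0],
  [29,19,-0.5,0,0,0],
  [28,18.5,-0.5,0,0,0],
  [0,0,0,0.0034,0,0.088],
  [0,0,0,0,0,0.088],
  [0,0,0,0,0,0],
  [0,0,0,0,0,0],
])

```text
t: 5.65
tool_pos: [0.5341, 0.2019, 0.1127]
tool_rot: [-0.679, 1.46, -0.685]
contact_force: [0.3, 0.5, 0.0]
opening: 0.0853
```

```bash
python3 - <<'E'
from h import *
log(); M=tool(yawB,np.radians(40)); go(np.array([.5333,.2623,.0339]),M,5)
im,P=shot()
hsv=cv2.cvtColor(im,cv2.COLOR_RGB2HSV).astype(int)
m=((hsv[...,0]<17)&(hsv[...,1]>150)).astype(np.uint8); cs,_=cv2.findContours(m,0,1); c=max(cs,key=cv2.contourArea)[:,0]
print(cv2.contourArea(c),rect(onz("wrist",c,.06,P)),c.min(0),c.max(0)); cv2.imwrite("pics/pre.png",im[:,:,::-1])
E
```

```text
t 5.65 q [-0.0975  0.0265  1.9667  0.7239  1.3072 -0.3502] pos [0.5341 0.2019 0.1127] F [0.2882 0.5167 0.019 ] op 0.08525810990951492
axes x,y,z: [-0.     -0.7666 -0.6421  0.0036  0.6421 -0.7666  1.     -0.0024  0.0027]
shift [ 4.3 99.2 -1.2] rot [0.0015 0.0061 0.0008] | /n [ 0.86 19.84 -0.23] [0.0003 0.0012 0.0002]
8361.0 (array([0.5336, 0.2809]), array([131.6213,  44.4982]), 89.45989990234375) [224  99] [287 250]
```

View pics/pre.png

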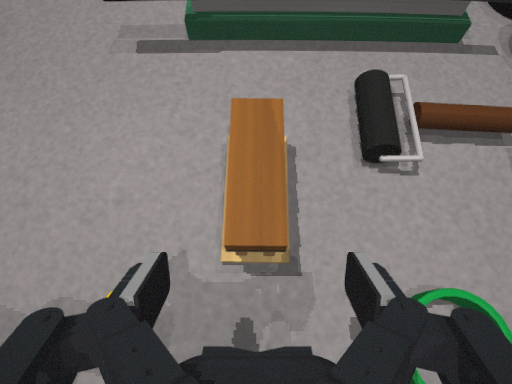

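Emit:
jog_arm([
  [1,25,0,0,0.006,0],
  [1,25,0,0,0,0],
  [1,23,-0.5,0,0,0],
  [0.5,16,-0.5,0,0,0],
  [0.5,10,0,0,0,0],
  [0,0,0,0,0,0],
  [0,0,0,0,0,0],
])

```text
t: 6.4
tool_pos: [0.5336, 0.2632, 0.0349]
tool_rot: [-0.676, 1.464, -0.685]
contact_force: [0.3, 0.6, -0.6]
opening: 0.0857
```

Emit:
jog_arm([
  [0,0,0,0,0,0],
  [0,0,0,0,0,0],
  [0,0,0,0,0,0],
  [0,0,0,0,0,0],
  [0,0,0,0,0,0],
  [0,0,0,0,0,0],
], grip=30, grip_force=70)

```text
t: 7.0
tool_pos: [0.534, 0.2628, 0.035]
tool_rot: [-0.675, 1.464, -0.685]
contact_force: [0.7, -3.8, 5.0]
opening: 0.0441
```

```bash
python3 - <<'E'
from h import *
log()
p=ctrl.get_obs()['tool_pos']
q=ctrl.get_obs()['q']
# lifted, then rotate 90 about tool z to pitch -50, yaw 0
M0=tool(0,np.radians(40)); M1=tool(yawC,np.radians(-50))
for pos,M in((p+[0,-.06,.22],M0),([.55,.12,.26],tool(.1,0)),([.556,.04,.25],M1)):
    x,e=ik(np.array(pos),M,q); print(x,e); q=x
go(p+[0,-.06,.20],M0,6)
E
```

```text
t 7.0 q [ 0.0161  0.1693  1.9712  0.7919  1.1314 -0.3767] pos [0.534  0.2628 0.035 ] F [ 0.6542 -3.7846  4.9905] op 0.04408230327747438
axes x,y,z: [-0.005  -0.7648 -0.6443  0.005   0.6442 -0.7648  1.     -0.007   0.0006]
[-0.0959 -0.1357  1.8658  0.6958  1.51   -0.1756] 1.9934547017303754e-12
[ 0.0826 -0.1107  1.7251  0.      1.5272 -0.0174] 7.318544783224502e-10
[ 0.3237 -0.0257  1.8305 -0.871   1.4922  0.2398] 4.88473133814239e-11
shift [ -83.  -191.6    0.5] rot [-0.005  -0.005  -0.0019] | /n [-13.83 -31.94   0.09] [-0.0008 -0.0008 -0.0003]
```

Emit:
jog_arm([
  [-7,-16,0,0,0,0],
  [-14,-32,0,0,0,0],
  [-14,-32,0,0,0,0],
  [-14,-32,0,0,0,0],
  [-14,-32,0,0,0,0],
  [-14,-32,0,0,0,0],
  [-7,-16,0,0,0,0],
  [0,0,0,0,0,0],
])

```text
t: 7.8
tool_pos: [0.5341, 0.2033, 0.2375]
tool_rot: [-0.674, 1.461, -0.687]
contact_force: [0.1, 0.0, -0.8]
opening: 0.0441
```

Emit:
jog_arm([
  [0,0,0,0,0,-0.07],
  [0,0,0,0,0,-0.136],
  [0,0,0,0,0,-0.136],
  [0,0,0,0,0,-0.136],
  [0,0,0,0,0,-0.136],
  [0,0,0,0,0,-0.136],
  [0,0,0,0,0,-0.136],
  [0,0,0,0,0,-0.136],
  [0,0,0,0,0,-0.136],
  [0,0,0,0,0,-0.136],
  [0,0,0,0,0,-0.136],
  [0,0,0,0,0,-0.136],
])

```text
t: 9.0
tool_pos: [0.532, 0.2044, 0.2326]
tool_rot: [-1.821, 0.667, -1.816]
contact_force: [0.0, -0.1, -0.6]
opening: 0.0442
```

```bash
python3 - <<'E'
from h import *
log()
M1=tool(yawC,np.radians(-50))
go(ctrl.get_obs()['tool_pos'],M1,3)
im=ctrl.get_image("scene"); np.save("pics/s1.npy",im)
cv2.imwrite("pics/s1.png",cv2.resize(im[60:260,150:420,::-1],(810,600))[:,:800])
E
```

```text
t 9.0 q [ 0.5555  0.2485  1.5643 -0.7312  1.8162  0.5559] pos [0.532  0.2044 0.2326] F [ 0.0327 -0.1475 -0.6107] op 0.04415066762268176
axes x,y,z: [ 0.001  -0.6428  0.766  -0.0058 -0.766  -0.6428  1.     -0.0038 -0.0045]
shift [0. 0. 0.] rot [ 0.1812 -0.1462 -0.0005] | /n [0. 0. 0.] [ 0.0604 -0.0487 -0.0002]
```

View pics/s1.png

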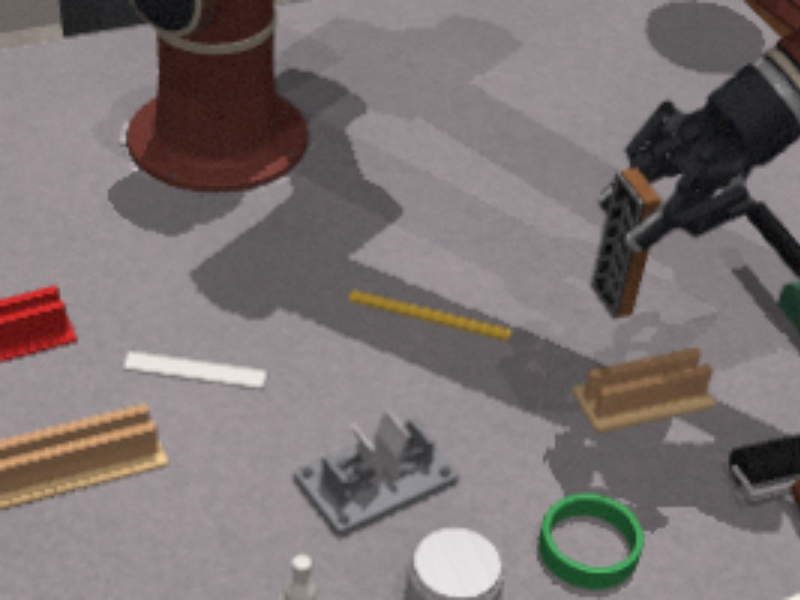

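Emit:
jog_arm([
  [0,0,0,0.0604,-0.0487,0],
  [0,0,0,0.0604,-0.0487,0],
  [0,0,0,0.0604,-0.0487,0],
  [0,0,0,0,0,0],
  [0,0,0,0,0,0],
])

```text
t: 9.55
tool_pos: [0.5321, 0.2035, 0.2336]
tool_rot: [-1.805, 0.441, -1.665]
contact_force: [0.6, -0.9, -0.5]
opening: 0.0442
```

```bash
python3 - <<'E'
from h import *
log()
M1=tool(yawC,np.radians(-50)); go([.5592,-.0218,.190],M1,7)
E
```

```text
t 9.55 q [ 0.5868  0.1504  1.6727 -0.799   1.6683  0.4287] pos [0.5321 0.2035 0.2336] F [ 0.6144 -0.9419 -0.4507] op 0.044243471835179536
axes x,y,z: [ 0.1428 -0.6319  0.7617  0.1722 -0.742  -0.6479  0.9747  0.2237  0.0028]
shift [113.  200.1 -24.1] rot [ 0.0008 -0.0043 -0.0066] | /n [16.15 28.59 -3.45] [ 0.0001 -0.0006 -0.0009]
```

Emit:
jog_arm([
  [16,28.5,-3.4,0,-0.004,-0.006],
  [16,28.5,-3.4,0,0,0],
  [16,28.5,-3.4,0,0,0],
  [16,28.5,-3.4,0,0,0],
  [16,28.5,-3.4,0,0,0],
  [16,28.5,-3.4,0,0,0],
  [16,28.5,-3.4,0,0,0],
  [0,0,0,0,0,0],
  [0,0,0,0,0,0],
])

```text
t: 10.45
tool_pos: [0.5605, -0.0213, 0.1918]
tool_rot: [-1.809, 0.436, -1.667]
contact_force: [-0.1, 0.5, -0.6]
opening: 0.0441
```

```bash
python3 - <<'E'
from h import *
log()
M1=tool(yawC,np.radians(-50)); go([.5592,-.0218,.097],M1,1)
im=ctrl.get_image("scene"); np.save("pics/s2.npy",im); t=ctrl.get_image("top"); np.save("pics/t2.npy",t)
a=cv2.resize(im[130:260,230:330,::-1],(460,598),interpolation=cv2.INTER_CUBIC); b=cv2.resize(t[130:210,205:250,::-1],(336,598),interpolation=cv2.INTER_CUBIC)
cv2.imwrite("pics/s2.png",np.hstack([a,b]))
# predicted scene pixels of block corners & mouth
c=np.array([*ctrl.get_obs()['tool_pos']])+.015*np.r_[-np.sin(yawC),np.cos(yawC),0]-[0,0,.020]
Rz=R.from_euler('z',yawC)
for s in(("block",[[-.0225,-.01,.065],[.0225,-.01,.065],[.0225,.01,.065],[-.0225,-.01,-.065],[.0225,-.01,-.065],[.0225,.01,-.065]],c),("lips",[[-.018,-.017,.058],[.018,-.017,.058],[.018,.017,.058],[-.018,.017,.058]],seat)):
    X=s[2]+Rz.apply(np.array(s[1])); print(s[0],((proj("scene",X)-[230,130])*4.6).round(0).tolist(),"top",((proj("top",X)-[205,130])*7.47).round(0).tolist())
E
```

```text
t 10.45 q [ 0.2138 -0.0076  1.9167 -0.9029  1.3454  0.2566] pos [ 0.5605 -0.0213  0.1918] F [-0.1298  0.5399 -0.6175] op 0.04412505501876196
axes x,y,z: [ 0.1434 -0.6274  0.7653  0.1726 -0.7456 -0.6436  0.9745  0.2244  0.0013]
shift [-72.4  61.2  -1.6] rot [ 0.0012 -0.0027 -0.0011] | /n [-72.39  61.17  -1.55] [ 0.0012 -0.0027 -0.0011]
block [[202.0, 100.0], [250.0, 151.0], [282.0, 138.0], [189.0, 273.0], [233.0, 324.0], [263.0, 311.0]] top [[220.0, 281.0], [188.0, 147.0], [128.0, 161.0], [233.0, 332.0], [205.0, 215.0], [152.0, 227.0]]
lips [[175.0, 326.0], [210.0, 367.0], [259.0, 344.0], [224.0, 305.0]] top [[256.0, 334.0], [234.0, 243.0], [147.0, 264.0], [169.0, 355.0]]
```

View pics/s2.png

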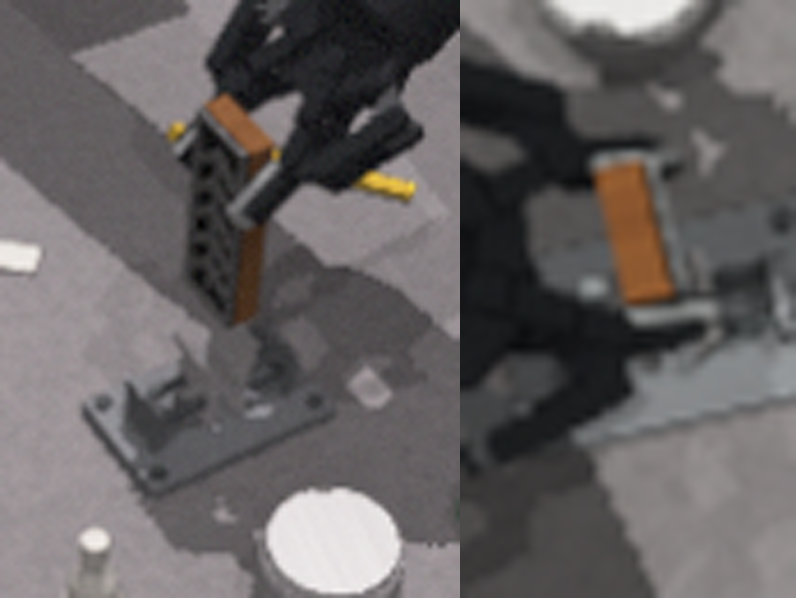

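Emit:
jog_arm([
  [-8,6.8,-0.4,0,-0.0027,0],
  [-8,6.8,-0.4,0,0,0],
  [-8,6.8,-0.4,0,0,0],
  [-6,5,-0.3,0,0,0],
  [-4,3.4,0,0,0,0],
  [-4,3.4,0,0,0,0],
  [-4,3.4,0,0,0,0],
  [-4,3.4,0,0,0,0],
  [0,0,0,0,0,0],
])

```text
t: 11.45
tool_pos: [0.5602, -0.0211, 0.1328]
tool_rot: [-1.809, 0.43, -1.666]
contact_force: [1.4, 0.3, 1.7]
opening: 0.0441
```

```bash
python3 - <<'E'
from h import *
log()
M1=tool(yawC,np.radians(-50)); go([.5592,-.0218,.098],M1,1)
E
```

```text
t 11.45 q [ 0.2147  0.0729  1.9468 -0.9289  1.2753  0.3459] pos [ 0.5602 -0.0211  0.1328] F [1.4038 0.3336 1.6743] op 0.04406865499242053
axes x,y,z: [ 0.1458 -0.6256  0.7664  0.1767 -0.7457 -0.6424  0.9734  0.229   0.0018]
shift [-26.4  22.7  -1.2] rot [-0.0028 -0.      0.0005] | /n [-26.39  22.68  -1.19] [-0.0028 -0.      0.0005]
```

Light contact, entering the jaws. I'll continue slowly.

Emit:
jog_arm([
  [-4,3.4,-0.2,0,0,0],
  [-4,3.4,-0.2,0,0,0],
  [-4,3.4,-0.2,0,0,0],
  [-4,3.4,-0.2,0,0,0],
  [-3,2.6,0,0,0,0],
  [0,0,0,0,0,0],
])

```text
t: 12.05
tool_pos: [0.5581, -0.0215, 0.1058]
tool_rot: [-1.811, 0.432, -1.663]
contact_force: [0.5, 0.5, -1.1]
opening: 0.0441
```

Emit:
jog_arm([
  [-3,2.6,0,0,0,0],
  [0,0,0,0,0,0],
])

```text
t: 12.25
tool_pos: [0.5584, -0.0216, 0.1025]
tool_rot: [-1.811, 0.432, -1.664]
contact_force: [1.6, 0.4, -0.5]
opening: 0.0438
```

Emit:
jog_arm([
  [-1.5,1.3,0,0,0,0],
  [0,0,0,0,0,0],
])

```text
t: 12.45
tool_pos: [0.5586, -0.0216, 0.1011]
tool_rot: [-1.811, 0.432, -1.664]
contact_force: [0.6, -0.1, 1.9]
opening: 0.0442
```

Emit:
jog_arm([
  [-1.5,1.3,0,0,0,0],
  [0,0,0,0,0,0],
])

```text
t: 12.65
tool_pos: [0.5587, -0.0217, 0.0993]
tool_rot: [-1.811, 0.431, -1.664]
contact_force: [0.2, 0.8, 3.3]
opening: 0.0444
```

Emit:
jog_arm([
  [-1.2,1.0,0,0,0,0],
  [0,0,0,0,0,0],
])

```text
t: 12.85
tool_pos: [0.5589, -0.0218, 0.0993]
tool_rot: [-1.812, 0.43, -1.666]
contact_force: [-1.7, 1.2, 9.2]
opening: 0.0439
```

Emit:
jog_arm([
  [-0.8,0.6,0,0,0,0],
  [0,0,0,0,0,0],
])

```text
t: 13.05
tool_pos: [0.559, -0.0218, 0.0992]
tool_rot: [-1.813, 0.43, -1.667]
contact_force: [-4.4, 3.3, 12.8]
opening: 0.044
```

Emit:
jog_arm([
  [1.3,-1.0,0,0,0,0],
  [0,0,0,0,0,0],
])

```text
t: 13.25
tool_pos: [0.5589, -0.0218, 0.0992]
tool_rot: [-1.811, 0.431, -1.665]
contact_force: [-2.6, 0.7, 7.0]
opening: 0.0441
```

Emit:
jog_arm([
  [0,0,0,0,0,0],
  [0,0,0,0,0,0],
  [0,0,0,0,0,0],
  [0,0,0,0,0,0],
  [0,0,0,0,0,0],
  [0,0,0,0,0,0],
], grip=85.4)

```text
t: 13.85
tool_pos: [0.5586, -0.0217, 0.0981]
tool_rot: [-1.811, 0.432, -1.664]
contact_force: [-0.3, -0.2, -0.1]
opening: 0.0855
```

Emit:
jog_arm([
  [0,-15,0,0,0,0],
  [0,-30,0,0,0,0],
  [0,-40,0,0,0,0],
  [0,-40,0,0,0,0],
  [0,-25,0,0,0,0],
  [0,0,0,0,0,0],
  [0,0,0,0,0,0],
])

```text
t: 14.55
tool_pos: [0.5324, 0.0908, 0.1952]
tool_rot: [-1.81, 0.43, -1.664]
contact_force: [-0.7, -0.7, -0.2]
opening: 0.0857
```

```bash
python3 - <<'E'
from h import *
log()
im=ctrl.get_image("scene"); t=ctrl.get_image("top"); np.save("pics/s3.npy",im);np.save("pics/t3.npy",t)
a=cv2.resize(im[130:260,230:330,::-1],(460,598),interpolation=cv2.INTER_CUBIC); b=cv2.resize(t[130:210,205:250,::-1],(336,598),interpolation=cv2.INTER_CUBIC)
cv2.imwrite("pics/s3.png",np.hstack([a,b]))
Rz=R.from_euler('z',yawC)
X=seat+[0,0,.065]+Rz.apply(np.array([[-.0225,-.01,.065],[.0225,-.01,.065],[.0225,.01,.065],[-.0225,.01,.065]])); print(((proj("scene",X)-[230,130])*4.6).round(0).tolist(),"top",((proj("top",X)-[205,130])*7.47+[460,0]).round(0).tolist())
for n,i in(("scene",im),("top",t)):
    h=cv2.cvtColor(i,cv2.COLOR_RGB2HSV).astype(int); m=((h[...,0]<17)&(h[...,1]>130)).astype(np.uint8)
    x0,y0,x1,y1=(230,130,330,260) if n=="scene" else (215,130,265,200)
    mm=np.zeros_like(m); mm[y0:y1,x0:x1]=m[y0:y1,x0:x1]; cs,_=cv2.findContours(mm,0,1)
    if cs:
        c=max(cs,key=cv2.contourArea)[:,0]; print(n,cv2.contourArea(c),c.min(0),c.max(0)); 
        if n=="top": print(rect(onz("top",c,.142)))
q=ctrl.get_obs()['q']; o=ctrl.get_obs()['tool_pos']
for pos,M in((o+[0,0,.14],tool(yawC,np.radians(-50))),([.556,.06,.32],tool(yawC,0)),([.59,-.12,.32],tool(yawC,0)),([.59,-.12,.3],tool(yawC,1.047)),([.575,-.09,.1615],tool(yawC,1.047))):
    x,e=ik(np.array(pos),M,q); print(x,e); q=x
E
```

```text
t 14.55 q [ 0.4234  0.0417  1.8607 -0.8537  1.4986  0.3755] pos [0.5324 0.0908 0.1952] F [-0.6895 -0.7421 -0.1613] op 0.0857260397975466
axes x,y,z: [ 0.1471 -0.6262  0.7657  0.1765 -0.745  -0.6432  0.9733  0.2297  0.0009]
[[188.0, 228.0], [233.0, 279.0], [263.0, 266.0], [218.0, 216.0]] top [[695.0, 325.0], [666.0, 203.0], [611.0, 216.0], [640.0, 338.0]]
scene 126.5 [274 178] [285 221]
top 89.5 [226 159] [235 180]
(array([ 0.5466, -0.0058]), array([55.977 , 14.8164]), 13.685500144958496)
[ 0.4217 -0.085   1.7447 -0.8554  1.66    0.1926] 4.4788659188058526e-11
[-0.0256 -0.1415  1.6548  0.      1.6282 -0.2546] 2.548655286818913e-09
[-0.3242 -0.0387  1.5585  0.      1.6218 -0.5532] 3.056995317457521e-09
[-0.6049  0.3546  1.387   0.7685  2.1495 -0.6584] 1.1144791247599283e-13
[-0.582   0.4344  1.5321  0.7032  1.9676 -0.8106] 4.3111534727543537e-10
```

View pics/s3.png

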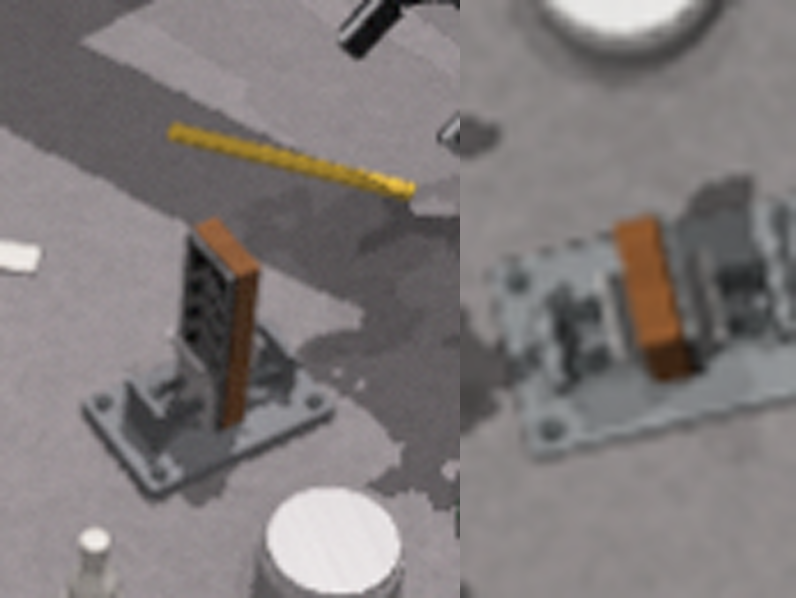

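Emit:
jog_arm([
  [21,-18,0,0,0,0],
  [21,-18,0,0,0,0],
  [21,-18,0,0,0,0],
  [21,-18,0,0,0,0],
  [0,0,0,0,0,0.145],
  [0,0,0,0,0,0.145],
  [0,0,0,0,0,0.145],
  [0,0,0,0,0,0.145],
  [0,0,0,0,0,0.145],
  [0,0,0,0,0,0.148],
  [0,0,0,0,0,0],
  [0,0,0,0,0,0],
])

```text
t: 15.85
tool_pos: [0.5318, 0.0898, 0.3039]
tool_rot: [-1.311, 1.041, -1.04]
contact_force: [0.1, -0.6, -0.6]
opening: 0.0857
```

```bash
python3 - <<'E'
from h import *
log()
go([.59,-.12,.30],tool(yawC,0),6)
E
```

```text
t 15.85 q [ 0.03   -0.184   1.719  -0.0014  1.609  -0.1977] pos [0.5318 0.0898 0.3039] F [ 0.1121 -0.5606 -0.6253] op 0.0856517260270473
axes x,y,z: [ 0.2257 -0.9742  0.0009 -0.0023 -0.0015 -1.      0.9742  0.2257 -0.0026]
shift [217.5   4.1   9.3] rot [ 0.0026 -0.0013  0.0009] | /n [36.25  0.68  1.56] [ 0.0004 -0.0002  0.0002]
```

Emit:
jog_arm([
  [36,0.5,1.5,0,0,0],
  [36,0.5,1.5,0,0,0],
  [36,0.5,1.5,0,0,0],
  [36,0.5,1.5,0,0,0],
  [36,0.5,1.5,0,0,0],
  [36,0.5,1.5,0,0,0],
  [0,0,0,0,0,0.131],
  [0,0,0,0,0,0.131],
  [0,0,0,0,0,0.131],
  [0,0,0,0,0,0.131],
])

```text
t: 16.85
tool_pos: [0.5903, -0.1159, 0.3019]
tool_rot: [-0.957, 1.292, -0.633]
contact_force: [0.8, 0.2, -0.0]
opening: 0.0854
```

Emit:
jog_arm([
  [0,0,0,0,0,0.131],
  [0,0,0,0,0,0.131],
  [0,0,0,0,0,0.131],
  [0,0,0,0,0,0.13],
  [0,0,0,0,0,0],
  [0,0,0,0,0,0],
])

```text
t: 17.45
tool_pos: [0.5902, -0.1159, 0.3007]
tool_rot: [-0.583, 1.467, -0.229]
contact_force: [-0.7, -1.0, -0.4]
opening: 0.0853
```

```bash
python3 - <<'E'
from h import *
log()
# grasp 2: grasp point 35 mm above block centre, depth 21
M=tool(yawC,np.radians(60)); c=np.array([.5556,-.0072,.077])
g=c+[0,0,.035]+.021*M[:,1]; print("g",g,"pre",g-.11*M[:,1]); go(g-.11*M[:,1],M,5)
E
```

```text
t 17.45 q [-0.599   0.3518  1.3893  0.7691  2.1489 -0.6538] pos [ 0.5902 -0.1159  0.3007] F [-0.7432 -0.9892 -0.4062] op 0.08528296730779453
axes x,y,z: [ 0.1127 -0.4877 -0.8657 -0.2006  0.8422 -0.5005  0.9732  0.2301 -0.0029]
g [0.5515 0.0105 0.1015] pre [ 0.5731 -0.0823  0.1565]
shift [106.5 103.9  -8.5] rot [ 0.0042 -0.0009  0.0006] | /n [21.3  20.79 -1.69] [ 0.0008 -0.0002  0.0001]
```

Emit:
jog_arm([
  [21,21,-1.7,0.004,0,0],
  [21,21,-1.7,0,0,0],
  [21,21,-1.7,0,0,0],
  [21,21,-1.7,0,0,0],
  [21,20,-1.7,0,0,0],
  [0,0,0,0,0,0],
  [0,0,0,0,0,0],
])

```text
t: 18.15
tool_pos: [0.5741, -0.0815, 0.1609]
tool_rot: [-0.579, 1.462, -0.233]
contact_force: [0.3, 0.7, 0.2]
opening: 0.0853
```

```bash
python3 - <<'E'
from h import *
log()
go([.5515,.0105,.1015],tool(yawC,np.radians(60)),5)
im,P=shot(); cv2.imwrite("pics/pre2.png",im[:,:,::-1])
c=np.array([.5556,-.0072,.077]); X=c+R.from_euler('z',yawC).apply([[-.0225,-.01,.065],[.0225,-.01,.065],[.0225,.01,.065],[-.0225,.01,.065]]); print(proj("wrist",X,P))
E
```

```text
t 18.15 q [-0.5728  0.4245  1.5461  0.7084  1.9569 -0.8092] pos [ 0.5741 -0.0815  0.1609] F [0.2797 0.7216 0.1645] op 0.0853426100367661
axes x,y,z: [ 0.1165 -0.4877 -0.8652 -0.1949  0.843  -0.5014  0.9739  0.227   0.0031]
shift [  3.8 111.8  -1.3] rot [-0.0015  0.0027  0.0016] | /n [ 0.77 22.35 -0.27] [-0.0003  0.0005  0.0003]
[[224.4221 186.5124]
 [287.4449 186.7074]
 [285.6792 167.7738]
 [226.3339 167.5832]]
```

View pics/pre2.png

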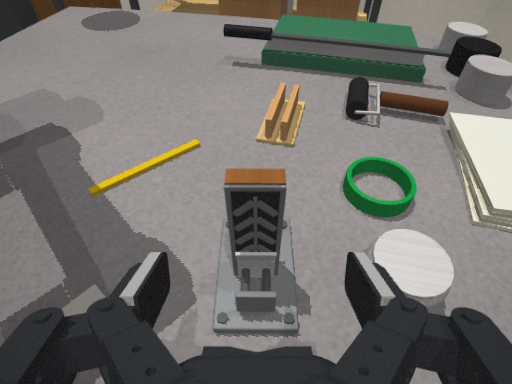

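Emit:
jog_arm([
  [0.8,25,-0.3,0,0.003,0],
  [0.8,25,-0.3,0,0,0],
  [0.8,25,-0.3,0,0,0],
  [0.8,20,-0.3,0,0,0],
  [0.6,12,0,0,0,0],
  [0,4,0,0,0,0],
  [0,0,0,0,0,0],
  [0,0,0,0,0,0],
])

```text
t: 19.0
tool_pos: [0.5521, 0.0087, 0.1012]
tool_rot: [-0.576, 1.466, -0.235]
contact_force: [0.2, -0.8, -0.0]
opening: 0.0849
```

Emit:
jog_arm([
  [0,0,0,0,0,0],
  [0,0,0,0,0,0],
  [0,0,0,0,0,0],
  [0,0,0,0,0,0],
  [0,0,0,0,0,0],
  [0,0,0,0,0,0],
], grip=30, grip_force=70)

```text
t: 19.6
tool_pos: [0.5516, 0.0093, 0.1009]
tool_rot: [-0.576, 1.467, -0.234]
contact_force: [0.3, -0.9, 1.9]
opening: 0.0438
```

```bash
python3 - <<'E'
from h import *
log()
o=ctrl.get_obs(); go(o['tool_pos']+[0,0,.14],R.from_rotvec(o['tool_rot']).as_matrix(),7)
c=np.array([.5556,-.0072,.077]); Rz=R.from_euler('z',yawC).inv(); print("TCP rel block centre, clip axes",Rz.apply(o['tool_pos']-c))
E
```

```text
t 19.6 q [-0.4731  0.3963  1.7043  0.7495  1.8009 -0.8248] pos [0.5516 0.0093 0.1009] F [ 0.3467 -0.8999  1.8982] op 0.043753491940795725
axes x,y,z: [ 0.1116 -0.4871 -0.8662 -0.1936  0.8443 -0.4997  0.9747  0.2235 -0.    ]
shift [-121.3  -70.    -0. ] rot [ 0.  0. -0.] | /n [-17.32  -9.99  -0.  ] [ 0.  0. -0.]
TCP rel block centre, clip axes [-0.0001  0.017   0.0239]
```

Emit:
jog_arm([
  [-4.5,-2.6,0,0,0,0],
  [-9,-5.2,0,0,0,0],
  [-9,-5.2,0,0,0,0],
  [-13,-7.5,0,0,0,0],
  [-17.4,-10,0,0,0,0],
  [-17.4,-10,0,0,0,0],
  [-17.4,-10,0,0,0,0],
  [-17.4,-10,0,0,0,0],
  [-17.4,-10,0,0,0,0],
  [0,0,0,0,0,0],
  [0,0,0,0,0,0],
])

```text
t: 20.7
tool_pos: [0.5515, 0.0095, 0.2422]
tool_rot: [-0.577, 1.466, -0.234]
contact_force: [0.3, -0.4, -1.1]
opening: 0.0444
```

```bash
python3 - <<'E'
from h import *
log()
q=ctrl.get_obs()['q']
M=tool(yawD,np.radians(-30))
# block pose on bed: gripped end -> +y ; carved(-z block) up. tcp rel centre: along +y .0239, vertical: clip +y -> down, so -.017
D=bed+[0,0,.01]; yv=np.array([-np.sin(yawD),np.cos(yawD),0])
c=D+yv*(-.084+.065+.016); g=c+.0239*yv-[0,0,.017]; print("target tcp",g)
p=np.array([.5,-.15,.3])
for pos,MM in((p,tool(.2,1.047)),(p,tool(.1,.3)),(p,M),(g+[0,0,.1],M),(g,M)):
    x,e=ik(np.array(pos),MM,q); print(x,e); q=x
go(p,tool(yawC,1.047),6)
E
```

```text
t 20.7 q [-0.4727  0.2092  1.664   0.8002  1.963  -0.6578] pos [0.5515 0.0095 0.2422] F [ 0.2605 -0.3705 -1.0589] op 0.04436312607764614
axes x,y,z: [ 0.1119 -0.488  -0.8657 -0.1936  0.8437 -0.5006  0.9747  0.2236 -0.0001]
target tcp [ 0.4557 -0.2591  0.033 ]
[-0.7259  0.2087  1.5626  0.6921  2.1877 -0.7638] 6.059179303938745e-16
[-0.5617 -0.1327  1.6999  0.2395  1.7568 -0.6388] 7.779606039823948e-12
[-0.1723 -0.288   1.8736 -0.5136  1.4468 -0.1873] 1.0733150732580321e-14
[-0.421  -0.2184  2.1027 -0.5336  1.0661 -0.255 ] 2.184566995582038e-09
[-0.421  -0.0499  2.1462 -0.6115  0.8876 -0.1165] 1.2269004909715052e-13
shift [  22.  -153.5  -85.9] rot [-0.0029 -0.0018  0.0005] | /n [  3.67 -25.58 -14.31] [-0.0005 -0.0003  0.0001]
```

Emit:
jog_arm([
  [3.7,-25.6,-14.3,0,0,0],
  [3.7,-25.6,-14.3,0,0,0],
  [3.7,-25.6,-14.3,0,0,0],
  [3.7,-25.6,-14.3,0,0,0],
  [3.7,-25.6,-14.3,0,0,0],
  [3.7,-25.6,-14.3,0,0,0],
  [0,0,0,0,0,-0.07],
  [0,0,0,0,0,-0.13],
  [0,0,0,0,0,-0.13],
  [0,0,0,0,0,-0.13],
  [0,0,0,0,0,-0.13],
])

```text
t: 21.8
tool_pos: [0.4998, -0.1504, 0.2982]
tool_rot: [-1.005, 1.266, -0.695]
contact_force: [-0.0, 1.3, -1.6]
opening: 0.044
```

Emit:
jog_arm([
  [0,0,0,0,0,-0.14],
  [0,0,0,0,0,-0.14],
  [0,0,0,0,0,-0.14],
  [0,0,0,0,0,-0.14],
  [0,0,0,0,0,-0.14],
  [0,0,0,0,0,-0.14],
  [0,0,0,0,0,-0.14],
  [0,0,0,0,0,0],
  [0,0,0,0,0,0],
])

```text
t: 22.7
tool_pos: [0.4996, -0.1493, 0.2975]
tool_rot: [-1.626, 0.711, -1.419]
contact_force: [0.6, 0.0, 0.9]
opening: 0.0436
```

```bash
python3 - <<'E'
from h import *
log()
go(ctrl.get_obs()['tool_pos'],tool(yawD,np.radians(-30)),2)
E
```

```text
t 22.7 q [-0.1886 -0.3493  1.9246 -0.4833  1.3681 -0.3652] pos [ 0.4996 -0.1493  0.2975] F [0.5723 0.011  0.8592] op 0.043607762139771376
axes x,y,z: [ 0.197  -0.8456  0.4961  0.1086 -0.4841 -0.8683  0.9744  0.2249 -0.0036]
shift [0. 0. 0.] rot [-0.0842  0.1539 -0.0042] | /n [0. 0. 0.] [-0.0421  0.0769 -0.0021]
```

Emit:
jog_arm([
  [0,0,0,-0.042,0.077,-0.002],
  [0,0,0,-0.042,0.077,-0.002],
  [0,0,0,0,0,0],
  [0,0,0,0,0,0],
])

```text
t: 23.1
tool_pos: [0.5003, -0.1509, 0.2993]
tool_rot: [-1.593, 0.865, -1.551]
contact_force: [0.1, 0.5, -0.5]
opening: 0.0441
```

```bash
python3 - <<'E'
from h import *
log()
go([.4557,-.2591,.075],tool(yawD,np.radians(-30)),8)
E
```

```text
t 23.1 q [-0.1736 -0.2882  1.8753 -0.5146  1.4426 -0.1852] pos [ 0.5003 -0.1509  0.2993] F [ 0.0912  0.5427 -0.4873] op 0.04405285494341536
axes x,y,z: [ 0.0421 -0.8643  0.5012  0.0277 -0.5005 -0.8653  0.9987  0.0503  0.0029]
shift [-20.8 247.  -50.6] rot [-0.0019 -0.0024  0.0014] | /n [-2.6  30.88 -6.33] [-0.0002 -0.0003  0.0002]
```

Emit:
jog_arm([
  [-2.6,31,-6.3,0,0,0],
  [-2.6,31,-6.3,0,0,0],
  [-2.6,31,-6.3,0,0,0],
  [-2.6,31,-6.3,0,0,0],
  [-2.6,31,-6.3,0,0,0],
  [-2.6,31,-6.3,0,0,0],
  [-2.6,31,-6.3,0,0,0],
  [-2.6,30,-6.3,0,0,0],
  [0,0,0,0,0,0],
  [0,0,0,0,0,0],
])

```text
t: 24.1
tool_pos: [0.4556, -0.2589, 0.0754]
tool_rot: [-1.593, 0.865, -1.553]
contact_force: [0.3, -0.9, -0.3]
opening: 0.0439
```

```bash
python3 - <<'E'
from h import *
log()
go([.4557,-.2591,.035],tool(yawD,np.radians(-30)),8)
t=ctrl.get_image("top"); im=ctrl.get_image("scene")
a=cv2.resize(t[175:240,270:380,::-1],(800,473),interpolation=cv2.INTER_CUBIC); cv2.imwrite("pics/bedtop.png",a)
cv2.imwrite("pics/beds.png",cv2.resize(im[170:250,110:230,::-1],(800,533),interpolation=cv2.INTER_CUBIC))
c=ctrl.get_obs()['tool_pos']-.0239*np.array([-np.sin(yawD),np.cos(yawD),0])+[0,0,.017]
Rz=R.from_euler('z',yawD); X=c+Rz.apply([[-.0225,-.065,.01],[.0225,-.065,.01],[.0225,.065,.01],[-.0225,.065,.01]]); S=bed+Rz.apply([[-.018,-.084,.01],[.018,-.084,.01]])
Z=np.vstack([X,S]);print(((proj("scene",Z)-[110,170])*6.667).round(0).tolist(),"top",((proj("top",Z)-[270,175])*7.27).round(0).tolist())
E
```

```text
t 24.1 q [-0.4202 -0.1305  2.1359 -0.5756  0.9611 -0.1748] pos [ 0.4556 -0.2589  0.0754] F [ 0.3421 -0.8745 -0.3309] op 0.04392493827011156
axes x,y,z: [ 0.0413 -0.8639  0.5019  0.0277 -0.5011 -0.8649  0.9988  0.0496  0.0032]
shift [-20.1  35.   -0.1] rot [-0.0019 -0.0032  0.0022] | /n [-2.52  4.38 -0.01] [-0.0002 -0.0004  0.0003]
[[197.0, 138.0], [221.0, 217.0], [547.0, 134.0], [516.0, 58.0], [180.0, 246.0], [198.0, 310.0]] top [[620.0, 250.0], [611.0, 132.0], [273.0, 152.0], [282.0, 270.0], [621.0, 245.0], [614.0, 156.0]]
```

View pics/beds.png

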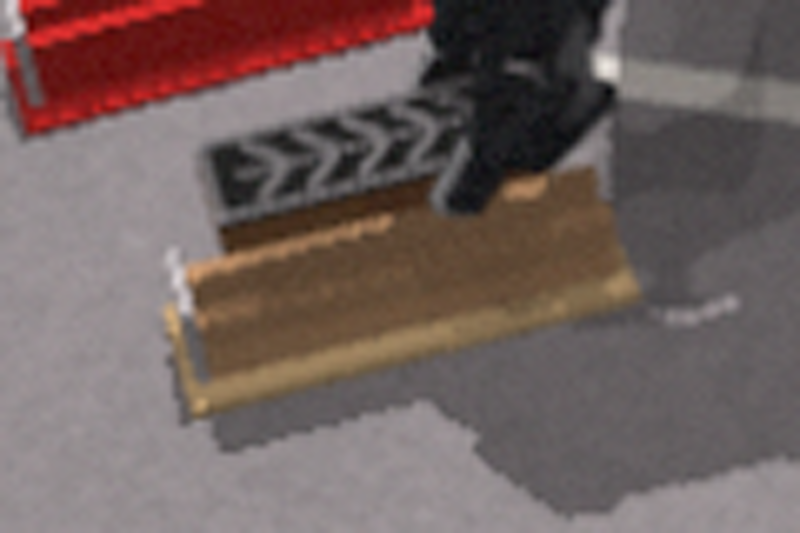

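Emit:
jog_arm([
  [-2.5,4.3,0,0,-0.003,0],
  [-2.5,4.3,0,0,0,0],
  [-2.5,4.3,0,0,0,0],
  [-2.5,4.3,0,0,0,0],
  [-2.5,4.3,0,0,0,0],
  [-2.5,4.3,0,0,0,0],
  [-2,3.4,0,0,0,0],
  [0,0,0,0,0,0],
  [0,0,0,0,0,0],
])

```text
t: 25.1
tool_pos: [0.456, -0.2585, 0.0414]
tool_rot: [-1.595, 0.863, -1.55]
contact_force: [0.7, 0.5, 0.6]
opening: 0.0441
```

Emit:
jog_arm([
  [-1,1.7,0,0,0,0],
  [0,0,0,0,0,0],
])

```text
t: 25.3
tool_pos: [0.456, -0.2585, 0.0395]
tool_rot: [-1.594, 0.863, -1.55]
contact_force: [-0.9, -0.7, -0.2]
opening: 0.0438
```

Emit:
jog_arm([
  [-1,1.7,0,0,0,0],
  [0,0,0,0,0,0],
])

```text
t: 25.5
tool_pos: [0.4559, -0.2584, 0.0373]
tool_rot: [-1.595, 0.863, -1.55]
contact_force: [-0.9, -0.3, -0.2]
opening: 0.044
```

Emit:
jog_arm([
  [-0.5,0.8,0,0,0,0],
  [0,0,0,0,0,0],
])

```text
t: 25.7
tool_pos: [0.4559, -0.2584, 0.0364]
tool_rot: [-1.595, 0.863, -1.55]
contact_force: [-0.6, 0.2, -0.7]
opening: 0.0441
```

Emit:
jog_arm([
  [-0.7,1.2,0,0,0,0],
  [0,0,0,0,0,0],
])

```text
t: 25.9
tool_pos: [0.4561, -0.2585, 0.0351]
tool_rot: [-1.595, 0.862, -1.55]
contact_force: [0.6, 0.3, -1.2]
opening: 0.0443
```

Emit:
jog_arm([
  [-0.5,0.9,0,0,0,0],
  [0,0,0,0,0,0],
])

```text
t: 26.1
tool_pos: [0.4562, -0.2586, 0.0351]
tool_rot: [-1.595, 0.863, -1.551]
contact_force: [-3.0, 2.8, 6.6]
opening: 0.044
```

Emit:
jog_arm([
  [-0.5,0.8,0,0,0,0],
  [0,0,0,0,0,0],
])

```text
t: 26.3
tool_pos: [0.4563, -0.2587, 0.035]
tool_rot: [-1.596, 0.863, -1.551]
contact_force: [-5.1, 6.0, 12.2]
opening: 0.0441
```

Emit:
jog_arm([
  [0.5,-0.9,0,0,0,0],
  [0,0,0,0,0,0],
])

```text
t: 26.5
tool_pos: [0.4565, -0.2586, 0.0351]
tool_rot: [-1.594, 0.862, -1.551]
contact_force: [-2.1, 2.4, 6.3]
opening: 0.0439
```

Emit:
jog_arm([
  [0,0,0,0,0,0],
  [0,0,0,0,0,0],
  [0,0,0,0,0,0],
  [0,0,0,0,0,0],
  [0,0,0,0,0,0],
  [0,0,0,0,0,0],
], grip=85.4)

```text
t: 27.1
tool_pos: [0.456, -0.2584, 0.0342]
tool_rot: [-1.595, 0.863, -1.55]
contact_force: [-0.6, -0.6, -0.4]
opening: 0.0855
```

Emit:
jog_arm([
  [0,-15,0,0,0,0],
  [0,-30,0,0,0,0],
  [0,-40,0,0,0,0],
  [0,-45,0,0,0,0],
  [0,0,0,0,0,0],
  [0,0,0,0,0,0],
])

```text
t: 27.7
tool_pos: [0.4532, -0.193, 0.148]
tool_rot: [-1.593, 0.86, -1.552]
contact_force: [0.3, -0.7, 0.0]
opening: 0.0857
```

```bash
python3 - <<'E'
from h import *
log()
t=ctrl.get_image("top"); np.save("pics/t4.npy",t); s=ctrl.get_image("scene"); np.save("pics/s4.npy",s)
Rz=R.from_euler('z',yawD)
# dark carved face in top view
def face(name,img,z):
    h=cv2.cvtColor(img,cv2.COLOR_RGB2HSV).astype(int)
    c0=proj(name,bed+[0,0,.02])[0]; mm=np.zeros(img.shape[:2],np.uint8)
    w=[(n) for n in (30,18)]
    x,y=int(c0[0]),int(c0[1]); sub=np.s_[y-22:y+22,x-40:x+40]
    wood=((h[...,0]<30)&(h[...,1]>70)); mm[sub]=((h[...,2]<85)&~wood)[sub]*255
    mm=cv2.morphologyEx(mm,cv2.MORPH_CLOSE,np.ones((5,5)))
    cs,_=cv2.findContours(mm,0,1); cs=sorted(cs,key=cv2.contourArea)[-2:]
    for c in cs:
        X=onz(name,c[:,0],z,); r=rect(X); print(name,cv2.contourArea(c),r,"in bed frame",Rz.inv().apply(np.r_[r[0],.06]-bed))
face("top",t,.06); face("scene",s,.06)
E
```

```text
t 27.7 q [-0.2845 -0.2846  2.1303 -0.5421  1.1601 -0.1503] pos [ 0.4532 -0.193   0.148 ] F [ 0.3107 -0.713   0.044 ] op 0.08566911882203784
axes x,y,z: [ 0.044  -0.8632  0.503   0.0314 -0.5021 -0.8643  0.9985  0.0538  0.005 ]
top 428.5 (array([ 0.4596, -0.1853]), array([123.5991,  43.1017]), -0.5677261352539062) in bed frame [0.0077 0.0944 0.02  ]
top 703.5 (array([ 0.4643, -0.2873]), array([142.9943,  50.9086]), -86.85068535804749) in bed frame [ 0.0071 -0.0077  0.02  ]
scene 0.0 (array([ 0.5048, -0.1938]), array([0., 0.]), 0.0) in bed frame [0.0524 0.0836 0.02  ]
scene 489.5 (array([ 0.4609, -0.2851]), array([123.1455,  44.0668]), -87.06707644462585) in bed frame [ 0.0038 -0.0053  0.02  ]
```

Emit:
jog_arm([
  [0,-40,0,0,0,0],
  [0,-40,0,0,0,0],
  [0,-40,0,0,0,0],
  [0,-30,0,0,0,0.131],
  [0,0,0,0,0,0.131],
  [0,0,0,0,0,0.131],
  [0,0,0,0,0,0.131],
  [0,0,0,0,0,0],
  [0,0,0,0,0,0],
], grip=0)

```text
t: 28.7
tool_pos: [0.4474, -0.1189, 0.2744]
tool_rot: [-1.235, 1.172, -1.173]
contact_force: [0.5, 0.2, -0.6]
opening: 0.0
```

```bash
python3 - <<'E'
from h import *
log()
im,P=shot(); np.savez("pics/b5.npz",im=im,P=P)
hsv=cv2.cvtColor(im,cv2.COLOR_RGB2HSV).astype(int)
Rz=R.from_euler('z',yawD)
pb=lambda *v:proj("wrist",bed+Rz.apply(np.atleast_2d(v)),P)
print("pred block px",pb([-.0225,-.068,.02],[.0225,-.068,.02],[.0225,.062,.02],[-.0225,.062,.02]).round(1).tolist())
print("pred board px",pb([-.03,-.095,-.035],[.03,-.095,-.035],[.03,.095,-.035],[-.03,.095,-.035]).round(1).tolist())
for y in(-.04,-.01,.02,.05,.075,.085):
    a=pb([-.04,y,.0],[.04,y,.0]); r=int(a[:,1].mean().round()); x0,x1=int(a[0,0]),int(a[1,0])
    print(y,r,x0,"".join("W" if (h[0]<30 and h[1]>70) else("d" if h[2]<60 else "m" if h[2]<100 else ".") for h in hsv[r,x0:x1]))
c=int(pb([0,0,.02])[0,0])
print(c,"".join("W" if (h[0]<30 and h[1]>70) else("d" if h[2]<60 else "m" if h[2]<100 else ".") for h in hsv[60:330,c]))
E
```

```text
t 28.7 q [-0.4191 -0.3719  1.9192 -0.0025  1.5943 -0.4695] pos [ 0.4474 -0.1189  0.2744] F [ 0.5364  0.1655 -0.6334] op 2.133841010737407e-05
axes x,y,z: [ 0.0503 -0.9987  0.0023 -0.001  -0.0023 -1.      0.9987  0.0503 -0.0011]
pred block px [[242.1, 324.8], [273.7, 324.8], [275.4, 242.5], [240.5, 242.5]]
pred board px [[239.3, 314.7], [276.2, 314.6], [278.9, 204.3], [236.8, 204.3]]
-0.04 300 230 ddddddddddddddddddddddddddddddddddddddddddddddddddddddd
-0.01 282 229 ddddddddddddddddddddddm.mdddddddm.mddddddddddddddddddddd
0.02 263 229 dddddddddddddmmmmmmmmmmmmdddddddm..........mddddddddddddd
0.05 244 228 ..........WWW....mmmmmmmmmddddddm..........mm...WWW........
0.075 227 227 ...........WWWWWWWWWWWWWWWWWWWWWWWWWWWWWWWWWWWWWWWWW........
0.085 220 227 ...........WWWWWWWWWWWWWWWWWWWWWWWWWWWWWWWWWWWWWWWWW.........
257 ................................................................................................................................................WWWWWWWWWWWWWWWWWWWWWWWWWWWWWWWWWWWWWdddddddddddddddddddddddddddddddddddddddddddddddddddddddddddddddddddddddddddddddddd.....m.
```

```bash
python3 - <<'E'
from h import *
p=bed+R.from_euler('z',yawD).apply([0,.105,.008]); print(p); go(p,tool(yawD,0),6)
q=ctrl.get_obs()['q']; print(ik(p,tool(yawD,0),q))
E
```

```text
[ 0.4514 -0.1751  0.048 ]
shift [ 56.6 226.8   1.1] rot [0.0006 0.0005 0.0023] | /n [ 9.44 37.8   0.18] [0.0001 0.0001 0.0004]
(array([-0.524 , -0.0941,  2.0827, -0.    ,  1.153 , -0.5755]), np.float64(1.84453897051068e-10))
```

Emit:
jog_arm([
  [9.4,38,0.2,0,0,0],
  [9.4,38,0.2,0,0,0],
  [9.4,38,0.2,0,0,0],
  [9.4,38,0.2,0,0,0],
  [9.4,38,0.2,0,0,0],
  [9.4,26,0.2,0,0,0],
  [0,10,0,0,0,0],
  [0,0,0,0,0,0],
  [0,0,0,0,0,0],
])

```text
t: 29.65
tool_pos: [0.4536, -0.1743, 0.0516]
tool_rot: [-1.234, 1.165, -1.173]
contact_force: [-0.2, -0.2, 1.0]
opening: 0.0
```

Emit:
jog_arm([
  [5,0,0,0,0,0],
  [5,0,0,0,0,0],
  [4,0,0,0,0,0],
  [3,0,0,0,0,0],
  [0,0,0,0,0,0],
])

```text
t: 30.15
tool_pos: [0.4538, -0.1923, 0.0508]
tool_rot: [-1.233, 1.167, -1.174]
contact_force: [0.1, 0.7, -0.1]
opening: 0.0001
```

```bash
cat >> h.py <<'E'
def bf(): print("TCP in bed frame",R.from_euler('z',yawD).inv().apply(ctrl.get_obs()['tool_pos']-bed))
E
python3 -c "
from h import *
log();bf()"
```

```text
t 30.15 q [-0.5516 -0.0793  2.0636 -0.0007  1.1536 -0.6035] pos [ 0.4538 -0.1923  0.0508] F [ 0.0564  0.6517 -0.1417] op 0.00011815370188820831
axes x,y,z: [ 0.0521 -0.9986  0.0026  0.0028 -0.0025 -1.      0.9986  0.0521  0.0027]
TCP in bed frame [0.0015 0.0877 0.0108]
```

Emit:
jog_arm([
  [3,0,0,0,0,0],
  [3,0,-0.3,0,0,0],
  [2.5,0,-0.3,0,0,0],
  [2.5,0,-0.3,0,0,0],
  [2,0,0,0,0,0],
  [2,0,0,0,0,0],
  [2,0,0,0,0,0],
  [2,0,0,0,0,0],
  [2,0,0,0,0,0],
  [2,0,0,0,0,0],
  [0,0,0,0,0,0],
])

```text
t: 31.25
tool_pos: [0.454, -0.215, 0.0506]
tool_rot: [-1.234, 1.167, -1.173]
contact_force: [-0.4, 0.2, -0.1]
opening: -0.0002
```

Emit:
jog_arm([
  [1.5,0,0,0,0,0],
  [1.5,0,0,0,0,0],
  [0,0,0,0,0,0],
])

```text
t: 31.55
tool_pos: [0.4542, -0.218, 0.0506]
tool_rot: [-1.234, 1.167, -1.173]
contact_force: [0.0, 0.1, -0.0]
opening: 0.0001
```

Emit:
jog_arm([
  [1,0,0,0,0,0],
  [1,0,0,0,0,0],
  [0,0,0,0,0,0],
])

```text
t: 31.85
tool_pos: [0.4543, -0.2199, 0.0506]
tool_rot: [-1.234, 1.167, -1.173]
contact_force: [-0.4, 0.7, 0.3]
opening: -0.0004
```

```bash
python3 -c "
from h import *
log();bf()"
```

```text
t 31.85 q [-0.598  -0.0494  2.0358 -0.0006  1.1519 -0.6506] pos [ 0.4543 -0.2199  0.0506] F [-0.3539  0.7131  0.3129] op -0.0004156616930930816
axes x,y,z: [ 0.0528 -0.9986  0.0024  0.0024 -0.0023 -1.      0.9986  0.0528  0.0023]
TCP in bed frame [0.0006 0.0602 0.0106]
```

Three more gentle 1 mm steps.

Emit:
jog_arm([
  [1,0,0,0,0,0],
  [0,0,0,0,0,0],
])

```text
t: 32.05
tool_pos: [0.4543, -0.2209, 0.0506]
tool_rot: [-1.234, 1.167, -1.173]
contact_force: [-1.0, 0.5, -0.4]
opening: 0.0003
```

Emit:
jog_arm([
  [1,0,0,0,0,0],
  [0,0,0,0,0,0],
])

```text
t: 32.25
tool_pos: [0.4544, -0.2219, 0.0506]
tool_rot: [-1.234, 1.167, -1.173]
contact_force: [-0.4, 0.4, 0.0]
opening: -0.0001
```

Emit:
jog_arm([
  [1,0,0,0,0,0],
  [0,0,0,0,0,0],
])

```text
t: 32.45
tool_pos: [0.4544, -0.2223, 0.0506]
tool_rot: [-1.233, 1.168, -1.172]
contact_force: [-1.6, 3.1, 2.1]
opening: -0.0001
```

Emit:
jog_arm([
  [1,0,0,0,0,0],
  [0,0,0,0,0,0],
])

```text
t: 32.65
tool_pos: [0.4544, -0.2224, 0.0506]
tool_rot: [-1.231, 1.17, -1.17]
contact_force: [-0.8, 6.9, 4.6]
opening: -0.0
```

Emit:
jog_arm([
  [-3,0,0,0,0,0],
  [-10,0,0,0,0,0],
  [-20,0,0,0,0,0],
  [-20,-10,0,0,0,0],
  [-10,-40,0,0,0,0],
  [-15,-40,0,0,0,0],
  [-15,-40,0,0,0,0],
  [-15,-40,0,0,0,0],
  [0,-40,0,0,0,0],
  [0,0,0,0,0,0],
  [0,0,0,0,0,0],
], grip=85.4)

```text
t: 33.75
tool_pos: [0.4487, -0.1154, 0.2616]
tool_rot: [-1.233, 1.165, -1.175]
contact_force: [0.5, -0.7, 0.3]
opening: 0.0856
```

```bash
python3 - <<'E'
from h import *
log()
im,P=shot(); hsv=cv2.cvtColor(im,cv2.COLOR_RGB2HSV).astype(int)
Rz=R.from_euler('z',yawD); pb=lambda *v:proj("wrist",bed+Rz.apply(np.atleast_2d(v)),P)
print("pred butted block px",pb([-.0225,-.084,.02],[.0225,-.084,.02],[.0225,.046,.02],[-.0225,.046,.02]).round(1).tolist(),"16mm off end:",pb([0,.062,.02]))
print("board",pb([-.03,.095,-.035],[.03,.095,-.035]))
ch=lambda h:"W" if (h[0]<30 and h[1]>70) else("d" if h[2]<60 else "m" if h[2]<100 else ".")
for y in(-.06,-.03,0,.03,.04,.075):
    a=pb([-.04,y,.02 if y<.05 else 0],[.04,y,.02 if y<.05 else 0]); r=int(a[:,1].mean().round()); x0,x1=int(a[0,0]),int(a[1,0]); print(y,r,x0,"".join(map(ch,hsv[r,x0:x1])))
c=int(pb([0,0,.02])[0,0]); print(c,"".join(map(ch,hsv[190:384,c-6]))); print("".join(map(ch,hsv[190:384,c])))
a=pb([0,.05,.0])[0]
t=ctrl.get_image("top"); o=np.load("pics/top0.npy")
d=(np.abs(t.astype(int)-o).max(2)>60).astype(np.uint8); d=cv2.morphologyEx(d,cv2.MORPH_OPEN,np.ones((3,3))); n,l,s,ce=cv2.connectedComponentsWithStats(d)
print("changes top (x,y,w,h,area)",[list(map(int,x)) for x in s[1:] if x[4]>20])
E
```

```text
t 33.75 q [-0.4118 -0.3706  1.9392 -0.0014  1.5668 -0.4649] pos [ 0.4487 -0.1154  0.2616] F [ 0.4817 -0.7043  0.2821] op 0.08563977893699205
axes x,y,z: [ 0.0531 -0.9986  0.004   0.0051 -0.0038 -1.      0.9986  0.0531  0.0049]
pred butted block px [[239.5, 341.8], [271.4, 341.8], [273.3, 260.5], [237.8, 260.6]] 16mm off end: [[255.6082 249.2415]]
board [[233.9384 209.2723]
 [277.1609 209.2835]]
-0.06 328 226 .................mddm.....mmdm..ddm.....mddd..............
-0.03 310 225 ............WWW...mdddddddddmdm..mddddddddddd...WW..........
0 291 225 ...........WWWW..mdddm......mdm..mdm.....mdddm...WW.........
0.03 272 224 ............WWW...mddddddddddmmm..mmddddddddddm...WW..........
0.04 265 224 ............WWW...mdddddddddddddddddddddddddddd...WW..........
0.075 233 224 ...........WWWWWWWWWWWWWWWWWWWWWWWWWWWWWWWWWWWWWWWWWW.........
255 ..mm.....mm.....m..WWWWWWWWWWWWWWWWWWWWWWWWWWWWWWWWWWWWWWWWWWWWWWWWWWWd...mddddddddddm.....mdddddddm....mddddddm.....mddddddm....mddddddm....mdddddddd...........ddddddddddddddddddddddddddddddddd
m..........m.m....mWWWWWWWWWWWWWWWWWWWWWWWWWWWWWWWWWWWWWWWWWWWWWWWWWWWm...mddddmmmm....mmmmmmmmm...mmmmmmmmmm...mmmmmmmmmm...mmmmmmmm....mmmmmmmmmdddd............dddddddddddddddddddddddddddddddd
changes top (x,y,w,h,area) [[227, 160, 128, 91, 4380], [252, 168, 7, 10, 41], [109, 171, 45, 17, 346], [246, 180, 7, 14, 53], [272, 219, 6, 9, 43], [274, 231, 11, 7, 55], [287, 240, 5, 6, 23], [289, 252, 5, 5, 22], [313, 260, 58, 8, 183], [419, 266, 9, 3, 27], [310, 268, 63, 13, 397], [203, 288, 13, 8, 74], [222, 288, 14, 8, 88], [240, 296, 5, 19, 74], [263, 296, 13, 21, 177], [191, 310, 47, 58, 1442], [237, 314, 5, 7, 25], [408, 321, 104, 63, 2936], [120, 330, 62, 54, 1828]]
```

```bash
python3 -c "
from station import ctrl
print(ctrl.finish_job(), ctrl.get_obs()['t'])"
```

```text
the job is handed in; nothing more can be done
the job is handed in; nothing more can be done
```

The job is handed in. The block lies carved face up on the wooden inking rails, pushed up against the steel stop and let go, at about 34 s of the 66 s allowed.

**What I did**
- **Clip:** I picked the block off the rest by its sides and lowered it on end into the clip. It touched the floor at about 13 N. I let go, and the scene and top pictures showed it standing on its own.
- **Rails:** I gripped it from the opposite side, turned it carved face up and set it down about 16 mm short of the stop. Contact was about 12 N.
- **Push:** After letting go, I pushed its end with the closed fingers until the force rose to about 7 N with no more travel.

**Last checks**
- **Against the stop:** the last wrist picture put the block's near end at pixel row 261, against 260.5 predicted for a butted block.
- **Centring:** it was off by about 1 mm across the rails, with no visible skew.
- **Hand:** it was clear of the block and touching nothing.

**Where the checks disagreed or fell short**
- After I let go on the rails, rough colour masks from the top and scene cameras put the block 4 to 7 mm off centre. The top mask was oversized, probably taking in shadow. The wrist pictures and the arm's own position both gave about 1 mm, and I went with those.
- The top-view before/after comparison was dominated by the arm and its shadows, so it does not confirm that the other things stayed put. I never felt unexpected contact, and my planned paths cleared them.

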